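Fit the top deck of a tube rack

TASK

Pull the rack's top deck out of the clip holder that keeps it, and lay it flat on the open bench so that you can let go and change your grip. Then take it up again so that your fingers clear the guards at the ends of the rack base, put it down over the four standoffs and press it until all four have clicked and it sits fully home and level on their shoulders, then let go. Do not displace the tube block, the bottle or the beaker.

Things in the scene. Friction and masses are not known exactly. Their poses are not given: they have to be found in the camera images.
- deck_center (a point): Centre of the loose grey plastic deck, a plate 130 (its x) x 64 (y) x 8 mm (z), 0.06 to 0.11 kg. Four snap holes of 11 mm at x = +-53, y = +-20 mm; two tube holes of 20 mm at x = +-30, y = 0. The same when turned half round: either end may go to either end of the base. At the start it lies level in the holder, centred in plan on the holder's origin, this centre 34 mm above the bench.
- holder: Fixed grey clip holder: a sleeve open at its own -x end, which looks roughly to the robot. Origin on the bench, under the centre of the stored deck. The sleeve covers x = -25 to +72 mm, outside width 84 mm (y = +-42), 46 mm high; the last 40 mm of the deck (x = -65 to -25) stick out of it over empty bench, free on both long sides.
- holder_mouth (a point): Middle of the sleeve's open end, at the level of the two rails on which the deck lies (30 mm up). Inside width 68 mm; lips reach over the deck's long edges. Two sprung steel balls in the floor sit in the deck's two far snap holes: the deck comes out only straight along the holder's -x, with 5 to 15 N of pull in the first 12 mm, then freely, and is clear of the sleeve after 90 mm.
- rack_base: Fixed grey rack base 150 (its x) x 84 mm (y), origin on the bench under its centre, floor plate 8 mm thick. Four white standoffs at x = +-53, y = +-20 mm: a shoulder of 16 mm diameter up to 32 mm above the bench, on it a post of 8 mm diameter, tapered at the tip, up to 58 mm, with a sprung barb on its outer side along x.
- seat_center (a point): Centre of the base at shoulder height (32 mm), where the middle of the deck's underside lies when home; its top is then 40 mm above the bench. Laid on the posts, the deck first rests on the barbs, its underside about 50 mm up. About 13 N pressed down in its middle (up to 22 N nearer an end, when it tilts and one end clicks before the other) drives it over the barbs.
- guard_top (a point): Top of the guard at the base's +x end. Guards 56 mm high wrap both ends: end walls inside at x = +-68.5 mm (outside 73.5) and side returns inside at y = +-35.5 mm (outside 40.5) from |x| = 42.5 mm to the end. Held by an end the deck cannot go in: the fingers would strike the returns. Its long sides are free for |x| below 42 mm.
- tube_block_center (a point): Bystander: centre of a black block with white-capped tubes, 70 (x) x 90 (y) x 68 mm high, standing loose on the bench.
- reagent_center (a point): Bystander: centre of an upright closed bottle, diameter 60, height about 110 mm.
- beaker_center (a point): Bystander: centre of an upright glass beaker, diameter 68, height 85 mm.

How it is judged:
On the way, in this order (a step that is already met when the one before it is completed fails the run):
1. the deck is pulled clear of the holder (horizontal distance between deck_center and holder above 0.088 m), for 0.1 s.
2. the deck lies flat on the bench, let go (height (world z) of deck_center below 0.0065 m and angle between deck_center's own z axis and vertical below 0.05 rad and contact force between the fingers and deck below 0.1 N), for 0.2 s.
At the end, for the whole second after the job is handed in: the deck sits on all four shoulders of the rack base under the barbs: its centre 36 mm above the bench (34 to 37.5), within 4 mm of the base's centre in plan, its length along the base's within 0.06 rad, level within 0.025 rad, at rest and let go (z of deck_center in the frame of rack_base between 0.034 and 0.0375 m and horizontal distance between deck_center and rack_base below 0.004 m and angle between the x axis of deck_center and the x axis of rack_base, either way round below 0.06 rad and angle between the z axis of deck_center and the z axis of rack_base, either way round below 0.025 rad and linear speed of deck below 0.01 m/s); the robot touches nothing.
It fails at once if the tube block is displaced by more than 25 mm (distance of tube_block_center from where it was at the start of the episode above 0.025 m).
It fails at once if the bottle is displaced by more than 25 mm or tipped (distance of reagent_center from where it was at the start of the episode above 0.025 m).
It fails at once if the beaker is displaced by more than 25 mm or tipped (distance of beaker_center from where it was at the start of the episode above 0.025 m).
It also fails if it takes over 72 s, if anything falls off the work surface, if the arm or the gripper's body presses on something with over 40 N, if the wrist force passes 120 N, or if a joint passes its speed limit or range.

ROBOT

A 6-joint arm with a two-finger parallel gripper is mounted at the origin on the work surface. World frame = base frame: x ahead of the robot, y to its left, z up, the work surface at z = 0. Lengths are in m, angles in rad, forces in N, time in s.
With the tool pointing down it reaches from about 0.35 to 0.775 m from the base axis. Payload 5.5 kg.
Tool frame: the origin (TCP) lies midway between the tips of the shut fingers; the grasp point (between the pads) lies 19 mm behind it; x points along the fingers, y is the direction in which the jaws open and shut, and the axes are right-handed (so a half turn about x gives the same grasp; the last joint's range is limited). The gripper opens to 85 mm and grips with 20 to 120 N. Pads are 22 mm wide; open, the fingers measure 114 mm over their backs; the gripper's body (76 mm by 85 mm) begins 54 mm behind the grasp point. The pads swing forward as they close: fully open they stand 13 mm farther back than shut.
Start: joints at [-1.484, 0.313, 0.046, 1.304, 0, 1.431], TCP at [0.129, -0.56, 0.231] pointing down, gripper open.
Joint ranges: [-2.76, 2.76], [-0.86, 1.69], [-1.03, 1.26], [-2.2, 2.34], [-1.47, 1.5], [-3.14, 3.14]. Speed limits (rad/s): [2.57, 2.57, 3.14, 3.14, 3.14, 3.14].

INTERFACE

Orientations are given as a rotation vector (axis times angle).
In Python, from rig import observe, get_image, close_job gives the robot as it stands.
- The arm moves only by the shell command python3 -m inch 'ROWS'. ROWS is a JSON object of lists of equal length, an entry for each row: "slide": the shift along the tool's x, y, z in cm, a list of three; "roll": the turn about the tool's x in rad; "fingers": the finger opening in cm, from 0 to 8.54. A call has 1 to 10 rows; each row shifts and turns the commanded pose from where the row before left it, along the tool's axes as they then stand; what a row does not reach is not made up. A row lasts 1/12 s, in which the tool goes at most 41.7 mm and 7.16 degrees, less where a joint would pass 70% of its speed; a pose out of reach is approached as far as the arm can. A call is refused whole if a number of a shift passes 4.17 or a number of a turn 0.125, either way. A call with a gripper value outside its range is refused whole. The fingers move at their own pace and stop on an object; the grip force is fixed at half the most. Time passes only in rows, so rows that do not move let the fingers close. It gives the time, the measured TCP pose, the force and the opening at its end, in the units of the state.
- observe(): the state, without advancing time (a new reading comes with each control period).
- get_image(name): name is "side" or "top"; returns a dict with "pixels" (480x640x3 uint8, blue, green, red), "intrinsics" (3x3 intrinsics, pixels), "camera_from_world" (4x4, takes a point from world to camera coordinates). Camera axes: x right, y up, looking along -z (the intrinsics and any distortion apply to the point x, -y, -z); pixel columns grow to the right and rows downward; lengths in m; the calibration is good to about 2 mm. A picture is of the moment at which its call begins. There is no depth.
- close_job(): hands the job in, once; it reports no verdict.
The state is a dict: "t": time; "qpos": joint angles; "joint_vel": joint speeds; "joint_efforts": joint torques, N m; "tool_pos": TCP position; "tool_rot": TCP orientation; "wrist_force": force on the tool from outside, world axes, zero at the start; "wrist_torque": the same for the moment, N m; "gripper_width": finger opening in m.
Only numpy, scipy, OpenCV 4.12 (cv2) and the standard library are available. Lean on these libraries where they do the work, as an engineer would, in place of code of your own. Each camera call takes 0.05 s, during which the arm holds its last target.

## Working session

There is one attempt and no reset: what is moved stays moved. The work goes in short steps, Python scripts to look and compute and a shell command to move; the robot and the scene stay as the last step left them, time stands still between calls to the robot, and variables do not carry over. Pictures are saved under pics/ and viewed, and the job is handed in when it is done.

```bash
ls; mkdir -p pics; python3 - <<'E'
from rig import observe,get_image
import cv2,numpy as np
s=observe()
for k,v in s.items(): print(k,np.round(v,4))
for n in("side","top"):
    d=get_image(n);cv2.imwrite(f"pics/{n}0.png",d["pixels"]);np.savez(f"{n}.npz",K=d["intrinsics"],T=d["camera_from_world"]);print(n,[k for k in d],np.round(d["intrinsics"],1).tolist(),np.round(d["camera_from_world"],3).tolist())
E
```

```text
pics
t 0.0
qpos [-1.4836  0.314   0.045   1.3036  0.      1.4312]
joint_vel [ 0.0011 -0.0004  0.0005  0.0014  0.0018  0.0017]
joint_efforts [-1.4000e-03 -4.8063e+01  2.9853e+01  1.9600e-02 -4.0000e-04  0.0000e+00]
tool_pos [ 0.1292 -0.5598  0.2304]
tool_rot [ 2.1022  0.2413 -2.1021]
wrist_force [ 0.1264 -0.2732 -0.078 ]
wrist_torque [ 0.0368  0.0098 -0.0318]
gripper_width 0.0854
side ['pixels', 'intrinsics', 'camera_from_world'] [[496.6, 0.0, 323.3], [0.0, 496.6, 246.6], [0.0, 0.0, 1.0]] [[-0.88, -0.474, -0.014, 0.496], [0.333, -0.639, 0.693, -0.236], [-0.337, 0.606, 0.721, -0.914], [0.0, 0.0, 0.0, 1.0]]
top ['pixels', 'intrinsics', 'camera_from_world'] [[452.0, 0.0, 318.7], [0.0, 452.0, 240.6], [0.0, 0.0, 1.0]] [[0.004, -1.0, 0.03, -0.017], [0.992, 0.008, 0.124, -0.589], [-0.124, 0.029, 0.992, -1.096], [0.0, 0.0, 0.0, 1.0]]
```

View pics/side0.png

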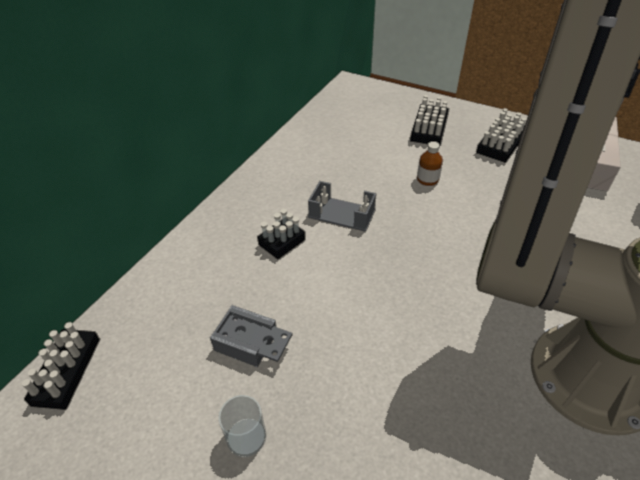

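View pics/top0.png

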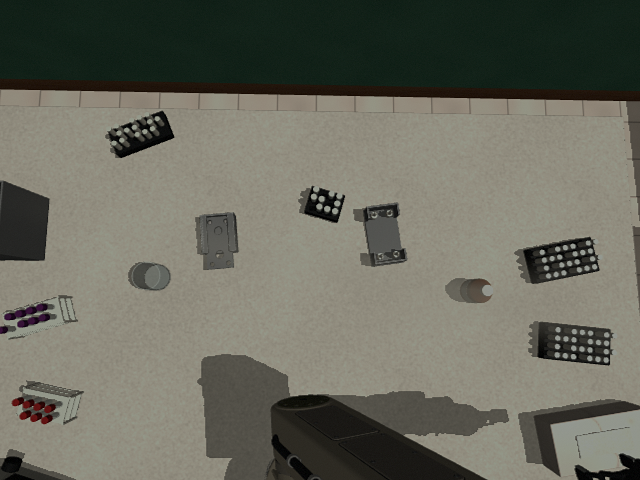

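The top picture shows the holder with the deck at about (218,238), its open end facing the robot. The rack base is at (383,235), the tube block at (324,204), the beaker at (152,276) and the bottle at (475,290). I'll enlarge crops.

```bash
python3 - <<'E'
import cv2
t=cv2.imread("pics/top0.png");s=cv2.imread("pics/side0.png")
z=lambda im,x,y,w,h,k:cv2.resize(im[y:y+h,x:x+w],None,fx=k,fy=k,interpolation=cv2.INTER_CUBIC)
cv2.imwrite("pics/c1.png",z(t,185,200,70,75,8))
cv2.imwrite("pics/c2.png",z(t,345,195,75,75,8))
cv2.imwrite("pics/c3.png",z(s,200,295,100,75,8))
cv2.imwrite("pics/c4.png",z(s,295,175,90,65,8))
E
```

```text
(no output)
```

View pics/c1.png

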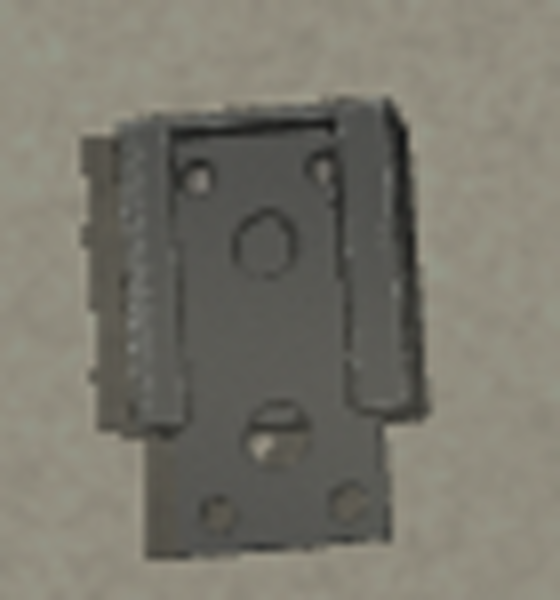

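View pics/c2.png

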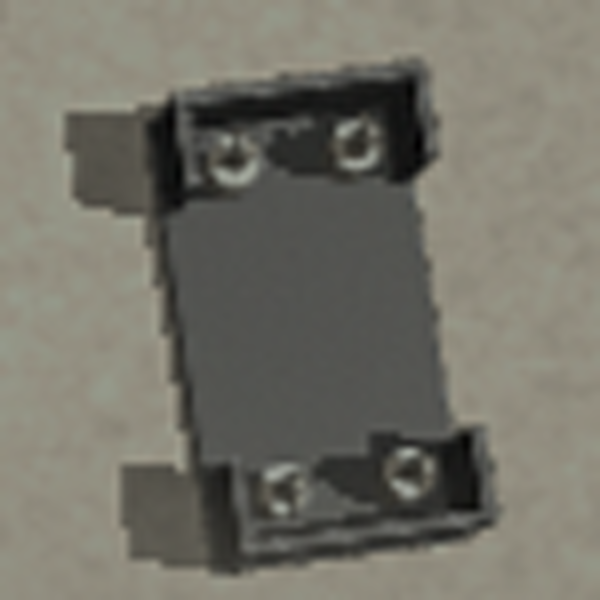

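View pics/c3.png

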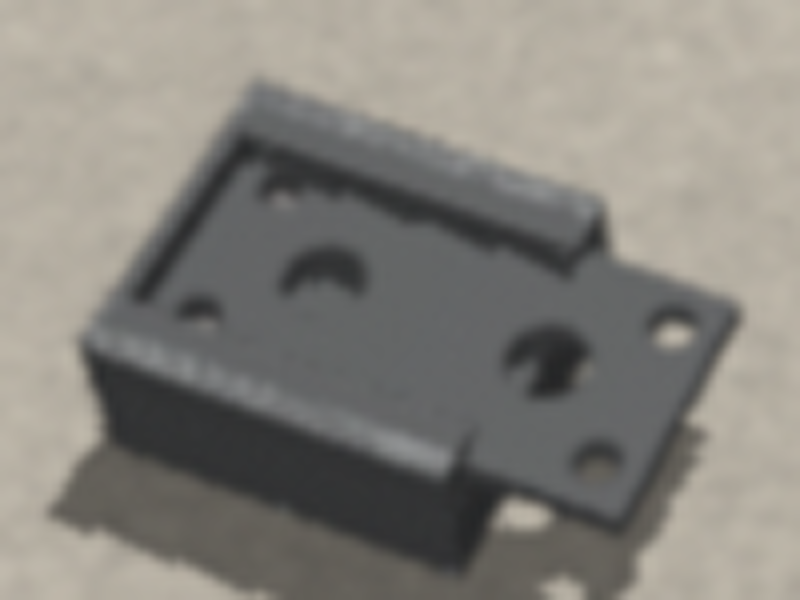

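View pics/c4.png

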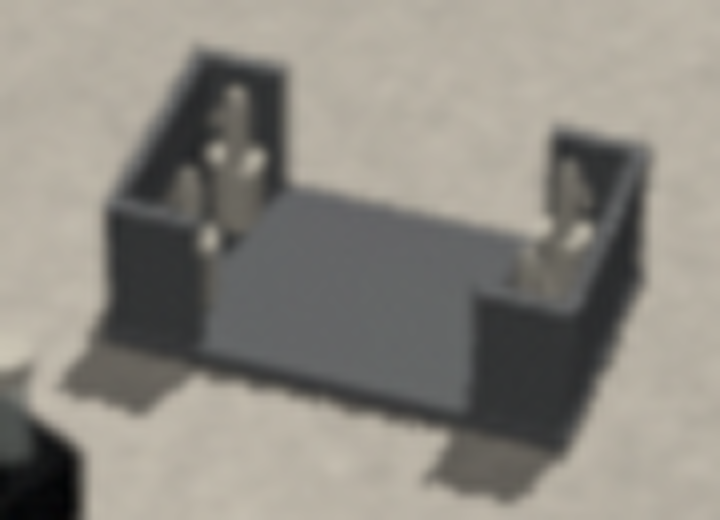

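The crops show the deck corners, its holes, the sleeve corners, the guard tops and the standoff rings clearly. I'll fit planar poses to these points from both cameras.

```bash
cat > h.py <<'E'
import numpy as np,cv2
from scipy.optimize import least_squares
C={n:dict(np.load(f"{n}.npz")) for n in("side","top")}
def proj(n,P):
    P=np.atleast_2d(P);T=C[n]["T"];K=C[n]["K"];p=P@T[:3,:3].T+T[:3,3];p=p*[1,-1,-1]
    q=p@K.T;return q[:,:2]/q[:,2:]
def back(n,uv,z):
    T=C[n]["T"];K=C[n]["K"];R=T[:3,:3];o=-R.T@T[:3,3]
    d=np.linalg.inv(K)@[uv[0],uv[1],1];d=R.T@(d*[1,-1,-1]);return o+d*(z-o[2])/d[2]
def full(n,lst,x0,y0,k=8): return [(n,(u+.5)/k-.5+x0,(v+.5)/k-.5+y0,*m) for u,v,m in lst]
def fit(obs,x0,zfree=False):
    def r(p):
        out=[]
        for n,u,v,a,b,z in obs:
            c,s=np.cos(p[2]),np.sin(p[2])
            out.append(proj(n,[p[0]+(c*a-s*b)/1e3,p[1]+(s*a+c*b)/1e3,z/1e3+(p[3] if zfree else 0)])[0]-[u,v])
        return np.ravel(out)
    s=least_squares(r,list(x0)+([0] if zfree else []),loss="soft_l1");return s.x,r(s.x).reshape(-1,2)
E
python3 - <<'E'
from h import *
dt=full("top",[(148,557,(-65,32,38)),(392,541,(-65,-32,38)),(218,514,(-53,20,38)),(350,502,(-53,-20,38)),(266,245,(30,0,38)),(278,434,(-30,0,38)),(200,176,(53,20,38)),(118,122,(72,42,46)),(392,100,(72,-42,46))],185,200)
ds=full("side",[(740,303,(-65,-32,38)),(622,520,(-65,32,38)),(672,326,(-53,-20,38)),(598,460,(-53,20,38)),(550,360,(-30,0,38)),(325,272,(30,0,38)),(250,82,(72,-42,46)),(82,335,(72,42,46)),(605,205,(-25,-42,46))],200,295)
rt=full("top",[(235,158,(53,20,38)),(358,145,(53,-20,38)),(287,490,(-53,20,38)),(410,472,(-53,-20,38)),(172,92,(73.5,40.5,56)),(425,60,(73.5,-40.5,56)),(490,520,(-73.5,-40.5,56))],345,195)
rs=full("side",[(198,48,(73.5,-40.5,56)),(108,205,(73.5,40.5,56)),(285,65,(42.5,-40.5,56)),(205,225,(42.5,40.5,56)),(648,150,(-73.5,-40.5,56)),(575,308,(-73.5,40.5,56)),(555,130,(-42.5,-40.5,56)),(475,288,(-42.5,40.5,56)),(110,345,(75,42,0))],295,175)
np.set_printoptions(precision=4,suppress=True)
for nm,t,s,g in(("holder",dt,ds,(.6,.2,0)),("rack",rt,rs,(.6,-.15,0))):
    for l,o in(("top",t),("side",s),("both",t+s)):
        x,r=fit(o,g);print(nm,l,x,"rms px",np.sqrt((r**2).mean()))
    print(r.round(1).tolist())
print("tube",back("top",(326,201),.068),"bottle",back("top",(487,290),.11),"beaker",back("top",(152,276),.04))
E
```

```text
holder top [0.5834 0.2359 0.0856] rms px 0.9634054834499394
holder side [0.5846 0.2368 0.0946] rms px 0.5257576105292916
holder both [0.5842 0.2364 0.089 ] rms px 0.8023980098101209
[[3.8, -0.3], [-0.6, -0.4], [-0.3, -0.1], [-0.5, 0.0], [-0.1, -0.3], [-0.2, -0.0], [-0.4, -0.1], [-0.2, -0.7], [-0.5, -0.6], [0.5, -0.0], [-0.0, 0.2], [0.5, -0.1], [0.1, 0.2], [0.1, 0.0], [0.3, 0.7], [1.2, -1.1], [-0.7, 0.5], [0.6, -0.9]]
rack top [ 0.6076 -0.1794  0.1341] rms px 0.3210396818276568
rack side [ 0.6084 -0.1796  0.1464] rms px 0.6007908394674295
rack both [ 0.6079 -0.1794  0.1389] rms px 0.5204649351001974
[[-0.1, -0.1], [0.1, -0.5], [-0.3, -0.2], [0.0, -0.1], [-0.4, -0.2], [-0.2, -0.2], [0.9, 0.4], [0.2, -0.6], [-0.6, 0.0], [1.1, -0.1], [-0.5, 0.4], [1.1, -0.6], [0.4, 1.1], [0.4, -0.8], [0.1, 0.6], [-0.8, 0.1]]
tube [ 0.6839 -0.0296  0.068 ] bottle [ 0.467  -0.4048  0.11  ] beaker [0.4983 0.3949 0.04  ]
```

```bash
cat > g.py <<'E'
import sys
from h import *
from rig import observe
from scipy.spatial.transform import Rotation as R
np.set_printoptions(precision=4,suppress=True)
# usage g.py x y z jawangle : tool y should be along (cos,sin) of jawangle (mod pi)
s=observe();M=R.from_rotvec(s["tool_rot"]).as_matrix();p=np.array(s["tool_pos"])
print("t",s["t"],"tcp",p,"w",round(s["gripper_width"],4),"F",np.array(s["wrist_force"]),"T",np.array(s["wrist_torque"]),"q6",s["qpos"][5])
print("tool x",M[:,0],"y",M[:,1],"z",M[:,2])
if len(sys.argv)>4:
    tgt=np.array([float(a) for a in sys.argv[1:4]]);j=float(sys.argv[4])
    cur=np.arctan2(M[1,1],M[0,1]);d=(j-cur+np.pi/2)%np.pi-np.pi/2
    print("roll needed (tool x down => -yaw):",-d,"or",-d+np.pi*np.sign(d))
    print("slide cm in current axes:",M.T@(tgt-p)*100)
    M2=M@R.from_rotvec([-d,0,0]).as_matrix();print("slide cm after roll:",M2.T@(tgt-p)*100, "y axis then",M2[:,1])
E
python3 g.py 0.5384 0.2323 0.12 1.66; python3 g.py 0.43 -0.15 0.2304 1.66
```

```text
t 0.1 tcp [ 0.1293 -0.5598  0.2305] w 0.0854 F [ 0.8088 -0.2727 -0.0297] T [-0.0095 -0.0205 -0.007 ] q6 1.4311828076530286
tool x [-0.0002  0.0017 -1.    ] y [ 0.2249 -0.9744 -0.0017] z [-0.9744 -0.2249 -0.0002]
roll needed (tool x down => -yaw): 0.13762852982172902 or -3.003964123768064
slide cm in current axes: [ 11.1751 -67.9601 -57.6776]
slide cm after roll: [ 11.1751 -75.2305 -47.8084] y axis then [ 0.0891 -0.996  -0.0017]
t 0.1 tcp [ 0.1293 -0.5598  0.2305] w 0.0854 F [ 0.8088 -0.2727 -0.0297] T [-0.0095 -0.0205 -0.007 ] q6 1.4311828076530286
tool x [-0.0002  0.0017 -1.    ] y [ 0.2249 -0.9744 -0.0017] z [-0.9744 -0.2249 -0.0002]
roll needed (tool x down => -yaw): 0.13762852982172902 or -3.003964123768064
slide cm in current axes: [  0.071  -33.1662 -38.5203]
slide cm after roll: [  0.071  -38.1374 -33.6058] y axis then [ 0.0891 -0.996  -0.0017]
```

```bash
R='[-0.125,-0.125,-0.125,-0.125,-0.125,-0.125,-0.125,-0.125,-0.125,-0.125]'; python3 -m inch '{"slide":[[0,0,0],[0,0,0],[0,0,0],[0,0,0],[0,0,0],[0,0,0],[0,0,0],[0,0,0],[0,0,0],[0,0,0]],"roll":[-0.12,-0.12,-0.12,-0.12,-0.12,-0.12,-0.12,-0.12,-0.12,-0.12],"fingers":[8.5,8.5,8.5,8.5,8.5,8.5,8.5,8.5,8.5,8.5]}'; python3 g.py 0.43 -0.15 0.2304 1.66
```

```text
t: 0.93
tool_pos: [0.1293, -0.56, 0.2308]
tool_rot: [1.311, 1.142, -1.31]
wrist_force: [-0.1, 0.2, 0.1]
gripper_width: 0.0852
t 0.9333 tcp [ 0.1293 -0.56    0.2308] w 0.0852 F [-0.0823  0.2067  0.0543] T [ 0.0135 -0.0551  0.0082] q6 0.22528304373916871
tool x [-0.0001  0.0011 -1.    ] y [ 0.9905 -0.1376 -0.0003] z [-0.1376 -0.9905 -0.0011]
roll needed (tool x down => -yaw): 1.3435093798333853 or -1.7980832737564079
slide cm in current axes: [  0.0783  24.1456 -44.7458]
slide cm after roll: [  0.0783 -38.1541 -33.6074] y axis then [ 0.0891 -0.996  -0.0011]
```

```bash
python3 -m inch '{"slide":[[0,0,0],[0,0,0],[0,0,0],[0,0,0],[0,0,0],[0,0,0],[0,0,0],[0,0,0]],"roll":[-0.12,-0.12,-0.12,-0.12,-0.12,-0.12,-0.12,-0.12],"fingers":[8.5,8.5,8.5,8.5,8.5,8.5,8.5,8.5]}'; python3 -m inch '{"slide":[[0,0,0],[0,0,0],[0,0,0],[0,0,0],[0,0,0],[0,0,0],[0,0,0]],"roll":[-0.12,-0.12,-0.12,-0.12,-0.12,-0.12,-0.12],"fingers":[8.5,8.5,8.5,8.5,8.5,8.5,8.5]}';  python3 g.py 0.43 -0.15 0.2304 1.66
```

```text
t: 1.6
tool_pos: [0.1293, -0.56, 0.2307]
tool_rot: [0.587, 1.491, -0.585]
wrist_force: [0.7, -0.7, 0.4]
gripper_width: 0.0849
t: 2.18
tool_pos: [0.1293, -0.56, 0.2308]
tool_rot: [-0.071, 1.57, 0.072]
wrist_force: [0.2, 0.4, -0.3]
gripper_width: 0.0846
t 2.1833 tcp [ 0.1293 -0.56    0.2308] w 0.0846 F [ 0.177   0.4101 -0.2931] T [ 0.0028 -0.0059 -0.0212] q6 -1.5747727015691872
tool x [-0.0001  0.0011 -1.    ] y [-0.091   0.9958  0.0011] z [0.9958 0.091  0.    ]
roll needed (tool x down => -yaw): 0.0019642283859786502 or -3.1396284252038145
slide cm in current axes: [ 0.0783 38.09   33.6819]
slide cm after roll: [ 0.0783 38.156  33.607 ] y axis then [-0.0891  0.996   0.0011]
```

```bash
python3 -m inch '{"slide":[[0,2.72,2.4],[0,2.72,2.4],[0,2.72,2.4],[0,2.72,2.4],[0,2.72,2.4],[0,2.72,2.4],[0,2.72,2.4],[0,2.72,2.4],[0,2.72,2.4],[0,2.72,2.4]],"roll":[0,0,0,0,0,0,0,0,0,0],"fingers":[8.5,8.5,8.5,8.5,8.5,8.5,8.5,8.5,8.5,8.5]}'; python3 -m inch '{"slide":[[0,2.72,2.4],[0,2.72,2.4],[0,2.72,2.4],[0,2.72,2.4]],"roll":[0,0,0,0],"fingers":[8.5,8.5,8.5,8.5]}';  python3 g.py 0.5384 0.2323 0.12 1.66
```

```text
t: 3.02
tool_pos: [0.3458, -0.2671, 0.2311]
tool_rot: [-0.066, 1.57, 0.067]
wrist_force: [0.8, 0.5, 0.5]
gripper_width: 0.0845
t: 3.35
tool_pos: [0.4322, -0.1505, 0.2311]
tool_rot: [-0.067, 1.57, 0.067]
wrist_force: [0.6, -0.8, 0.5]
gripper_width: 0.0849
t 3.35 tcp [ 0.4322 -0.1505  0.2311] w 0.0849 F [ 0.6066 -0.8172  0.4978] T [-0.0242 -0.003  -0.039 ] q6 -0.5959081610002129
tool x [-0.0003  0.     -1.    ] y [-0.0851  0.9964  0.    ] z [ 0.9964  0.0851 -0.0003]
roll needed (tool x down => -yaw): -0.003991413452759662 or 3.1376012401370335
slide cm in current axes: [11.1077 37.235  13.8448]
slide cm after roll: [11.1077 37.1794 13.9933] y axis then [-0.0891  0.996   0.    ]
```

```bash
python3 -m inch '{"slide":[[0.9,3.72,1.4],[0.9,3.72,1.4],[0.9,3.72,1.4],[0.9,3.72,1.4],[0.9,3.72,1.4],[0.9,3.72,1.4],[0.9,3.72,1.4],[0.9,3.72,1.4],[0.9,3.72,1.4],[0.9,3.72,1.4]],"roll":[0,0,0,0,0,0,0,0,0,0],"fingers":[8.5,8.5,8.5,8.5,8.5,8.5,8.5,8.5,8.5,8.5]}'; python3 -m inch '{"slide":[[0,0,0],[0,0,0]],"roll":[0,0],"fingers":[8.5,8.5]}';  python3 g.py 0.5384 0.2323 0.024 1.66
python3 - <<'E'
from rig import get_image
import cv2
z=lambda im,x,y,w,h,k:cv2.resize(im[y:y+h,x:x+w],None,fx=k,fy=k,interpolation=cv2.INTER_CUBIC)
cv2.imwrite("pics/s1.png",z(get_image("side")["pixels"],150,200,200,150,4))
E
```

```text
t: 4.18
tool_pos: [0.5393, 0.2323, 0.1404]
tool_rot: [-0.067, 1.57, 0.067]
wrist_force: [0.6, -1.1, 0.6]
gripper_width: 0.0851
t: 4.35
tool_pos: [0.5386, 0.2321, 0.1395]
tool_rot: [-0.071, 1.572, 0.069]
wrist_force: [0.0, -0.7, -0.7]
gripper_width: 0.0852
t 4.35 tcp [0.5386 0.2321 0.1395] w 0.0852 F [ 0.0196 -0.6581 -0.7267] T [-0.0129  0.1077 -0.0243] q6 0.18118474751899397
tool x [-0.0027 -0.001  -1.    ] y [-0.0889  0.996  -0.0008] z [ 0.996   0.0889 -0.0028]
roll needed (tool x down => -yaw): -0.00020757325721931785 or 3.141385080332574
slide cm in current axes: [11.5497  0.0296  0.0099]
slide cm after roll: [11.5497  0.0296  0.0099] y axis then [-0.0891  0.996  -0.0008]
```

View pics/s1.png

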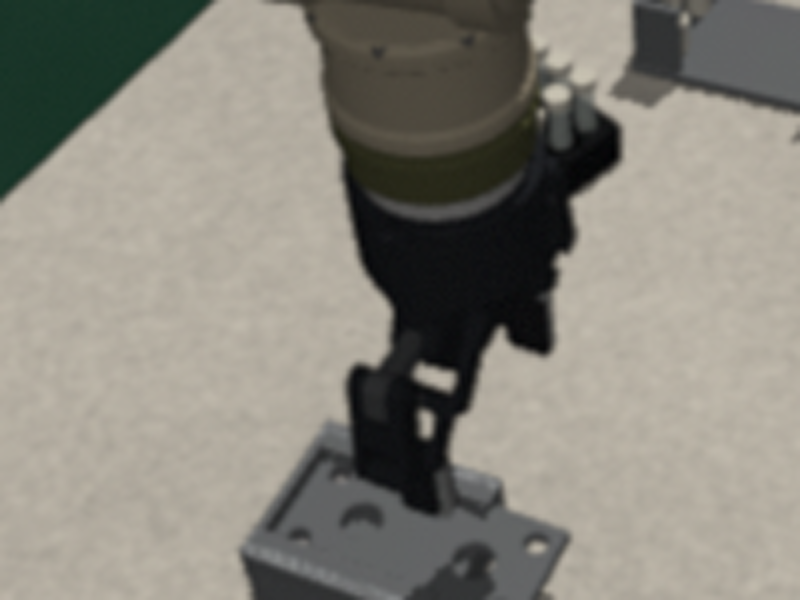

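```bash
python3 -m inch '{"slide":[[2.5,0,0],[2.5,0,0],[2.5,0,0],[2,0,0],[1,0,0],[0.9,0,0],[0,0,0],[0,0,0]],"roll":[0,0,0,0,0,0,0,0],"fingers":[8.5,8.5,8.5,8.5,8.5,8.5,8.5,8.5]}';  python3 g.py 0.5384 0.2323 0.024 1.66
python3 - <<'E'
from rig import get_image
import cv2
z=lambda im,x,y,w,h,k:cv2.resize(im[y:y+h,x:x+w],None,fx=k,fy=k,interpolation=cv2.INTER_CUBIC)
cv2.imwrite("pics/s2.png",z(get_image("side")["pixels"],200,270,120,90,6))
E
```

```text
t: 5.07
tool_pos: [0.5399, 0.2297, 0.028]
tool_rot: [-0.066, 1.569, 0.066]
wrist_force: [-0.2, -0.6, 1.1]
gripper_width: 0.0849
t 5.0667 tcp [0.5399 0.2297 0.028 ] w 0.0849 F [-0.1714 -0.5612  1.0905] T [ 0.0384 -0.0461 -0.0174] q6 0.1813326662434464
tool x [ 0.0006 -0.     -1.    ] y [-0.0841  0.9965 -0.0001] z [0.9965 0.0841 0.0006]
roll needed (tool x down => -yaw): -0.004960723590799798 or 3.1366319299989933
slide cm in current axes: [ 0.3951  0.2703 -0.1317]
slide cm after roll: [ 0.3951  0.2709 -0.1304] y axis then [-0.0891  0.996  -0.0001]
```

View pics/s2.png

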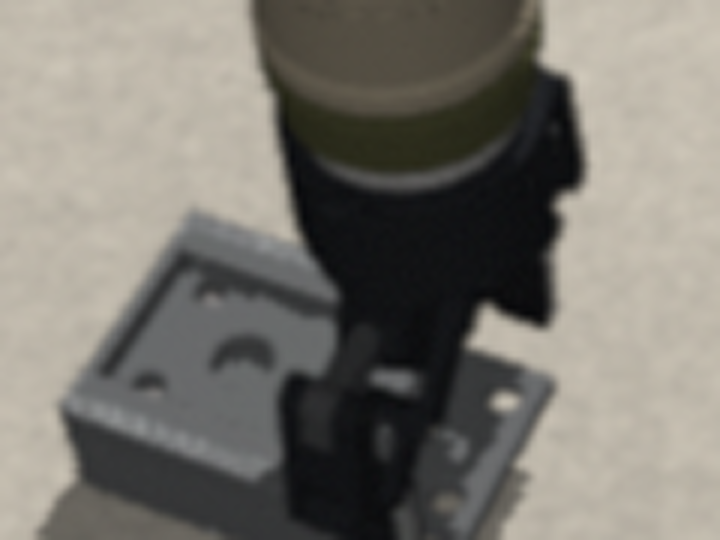

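```bash
python3 -m inch '{"slide":[[0.4,0.2,-0.15],[0,0,0],[0,0,0]],"roll":[-0.003,0,0],"fingers":[8.5,8.5,8.5]}';  python3 g.py 0.5384 0.2323 0.024 1.66; python3 -m inch '{"slide":[[0,0,0],[0,0,0]],"roll":[0,0],"fingers":[8.5,8.5]}';  python3 g.py 0.5384 0.2323 0.024 1.66
```

```text
t: 5.37
tool_pos: [0.538, 0.2324, 0.0238]
tool_rot: [-0.07, 1.569, 0.07]
wrist_force: [-0.7, 1.0, 0.1]
gripper_width: 0.085
t 5.3667 tcp [0.538  0.2324 0.0238] w 0.085 F [-0.6965  0.9692  0.1005] T [0.0036 0.0177 0.0174] q6 0.1822299753374184
tool x [ 0.0008  0.0001 -1.    ] y [-0.0885  0.9961  0.0001] z [0.9961 0.0885 0.0008]
roll needed (tool x down => -yaw): -0.000580866535622393 or 3.141011787054171
slide cm in current axes: [-0.021  -0.0127  0.0393]
slide cm after roll: [-0.021  -0.0128  0.0393] y axis then [-0.0891  0.996   0.0001]
t: 5.53
tool_pos: [0.538, 0.2323, 0.0236]
tool_rot: [-0.069, 1.569, 0.069]
wrist_force: [-1.0, -0.7, 0.8]
gripper_width: 0.0852
t 5.5333 tcp [0.538  0.2323 0.0236] w 0.0852 F [-1.03   -0.6578  0.7801] T [ 0.0073 -0.0155  0.029 ] q6 0.18221609634307565
tool x [ 0.0005 -0.     -1.    ] y [-0.0884  0.9961 -0.    ] z [0.9961 0.0884 0.0005]
roll needed (tool x down => -yaw): -0.0007282727350548246 or 3.1408643808547385
slide cm in current axes: [-0.0446 -0.001   0.0415]
slide cm after roll: [-0.0446 -0.001   0.0415] y axis then [-0.0891  0.996  -0.    ]
```

Well aligned. I'll close the fingers.

```bash
python3 -m inch '{"slide":[[0,0,0],[0,0,0],[0,0,0],[0,0,0],[0,0,0],[0,0,0],[0,0,0],[0,0,0]],"roll":[0,0,0,0,0,0,0,0],"fingers":[5.5,5.5,5.5,5.5,5.5,5.5,5.5,5.5]}';  python3 g.py 0.5384 0.2323 0.024 1.66
python3 - <<'E'
from rig import get_image
import cv2
z=lambda im,x,y,w,h,k:cv2.resize(im[y:y+h,x:x+w],None,fx=k,fy=k,interpolation=cv2.INTER_CUBIC)
cv2.imwrite("pics/s3.png",z(get_image("side")["pixels"],200,270,120,90,6))
E
```

```text
t: 6.2
tool_pos: [0.5379, 0.2322, 0.0237]
tool_rot: [-0.069, 1.569, 0.069]
wrist_force: [-1.6, 0.2, 5.1]
gripper_width: 0.0624
t 6.2 tcp [0.5379 0.2322 0.0237] w 0.0624 F [-1.5877  0.1536  5.1269] T [0.0023 0.3021 0.003 ] q6 0.18227077429711078
tool x [ 0.0002  0.0001 -1.    ] y [-0.0881  0.9961  0.    ] z [0.9961 0.0881 0.0002]
roll needed (tool x down => -yaw): -0.0009745901253290778 or 3.140618063464464
slide cm in current axes: [-0.0342  0.0088  0.0547]
slide cm after roll: [-0.0342  0.0087  0.0547] y axis then [-0.0891  0.996   0.    ]
```

View pics/s3.png

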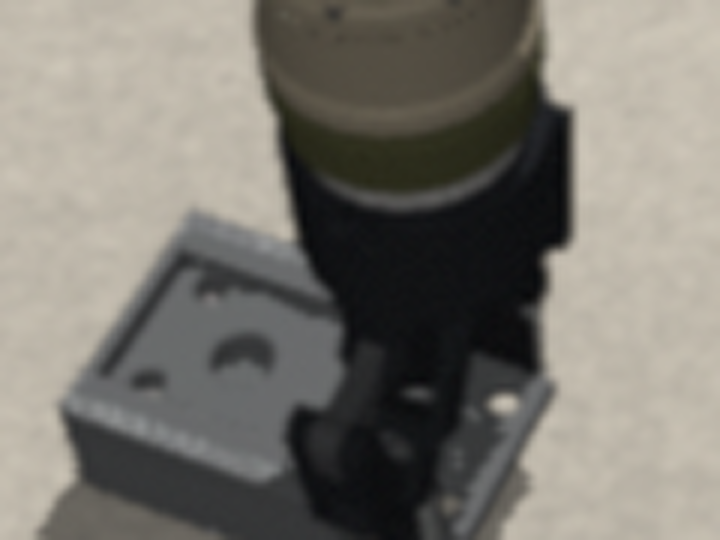

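```bash
python3 -m inch '{"slide":[[0,0,-0.3],[0,0,-0.3],[0,0,-0.3],[0,0,-0.3],[0,0,-0.3],[0,0,0]],"roll":[0,0,0,0,0,0],"fingers":[5.5,5.5,5.5,5.5,5.5,5.5]}';  python3 g.py 
python3 - <<'E'
from rig import get_image
import cv2
z=lambda im,x,y,w,h,k:cv2.resize(im[y:y+h,x:x+w],None,fx=k,fy=k,interpolation=cv2.INTER_CUBIC)
cv2.imwrite("pics/s4.png",z(get_image("side")["pixels"],200,270,120,90,6))
E
```

```text
t: 6.75
tool_pos: [0.5225, 0.2308, 0.0233]
tool_rot: [-0.069, 1.57, 0.069]
wrist_force: [-1.8, -0.3, 2.2]
gripper_width: 0.0622
t 6.75 tcp [0.5225 0.2308 0.0233] w 0.0622 F [-1.8229 -0.3414  2.239 ] T [ 0.0618 -0.0691  0.0579] q6 0.1871072125924961
tool x [-0.      0.0001 -1.    ] y [-0.0881  0.9961  0.0001] z [ 0.9961  0.0881 -0.    ]
```

View pics/s4.png

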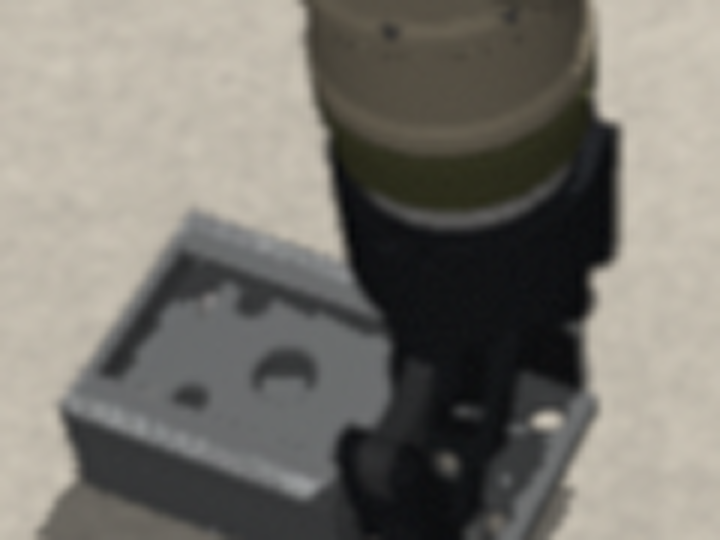

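```bash
python3 -m inch '{"slide":[[0,0,-0.8],[0,0,-1.2],[0,0,-1.2],[0,0,-1.2],[0,0,-1.2],[0,0,-1.2],[0,0,-1.2],[0,0,-1.2],[0,0,-1.2],[0,0,-0.8]],"roll":[0,0,0,0,0,0,0,0,0,0],"fingers":[5.5,5.5,5.5,5.5,5.5,5.5,5.5,5.5,5.5,5.5]}'; python3 -m inch '{"slide":[[0,0,0],[0,0,0],[0,0,0]],"roll":[0,0,0],"fingers":[5.5,5.5,5.5]}';  python3 g.py 
python3 - <<'E'
from rig import get_image
import cv2
z=lambda im,x,y,w,h,k:cv2.resize(im[y:y+h,x:x+w],None,fx=k,fy=k,interpolation=cv2.INTER_CUBIC)
cv2.imwrite("pics/s5.png",z(get_image("side")["pixels"],200,270,160,120,5))
cv2.imwrite("pics/t5.png",z(get_image("top")["pixels"],160,200,160,120,5))
E
```

```text
t: 7.63
tool_pos: [0.408, 0.2202, 0.0223]
tool_rot: [-0.07, 1.574, 0.069]
wrist_force: [-0.6, 0.1, -0.5]
gripper_width: 0.0624
t: 7.88
tool_pos: [0.4119, 0.221, 0.0233]
tool_rot: [-0.069, 1.569, 0.069]
wrist_force: [-0.2, 0.5, -1.4]
gripper_width: 0.062
t 7.8833 tcp [0.4119 0.221  0.0233] w 0.062 F [-0.1649  0.4674 -1.3564] T [-0.0084  0.0651  0.0267] q6 0.23246127230945202
tool x [ 0.0006  0.0001 -1.    ] y [-0.0881  0.9961  0.    ] z [0.9961 0.0881 0.0006]
```

View pics/s5.png

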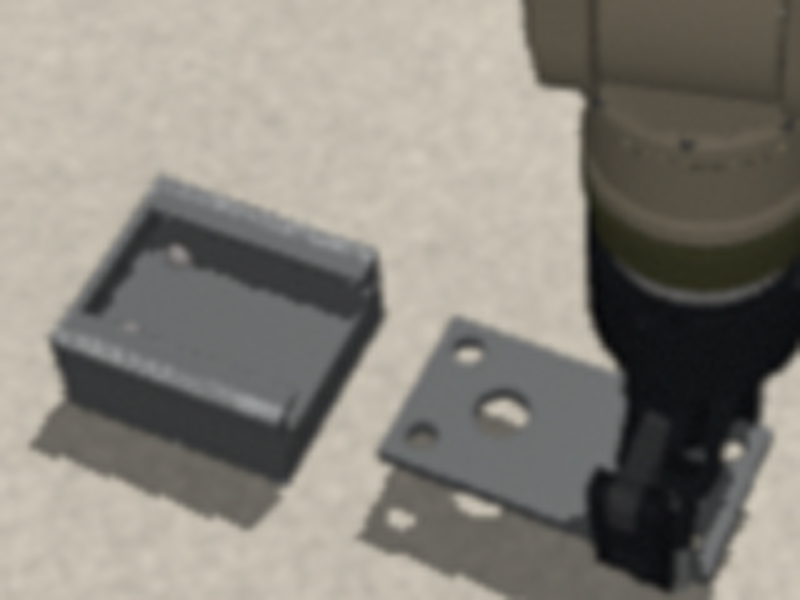

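View pics/t5.png

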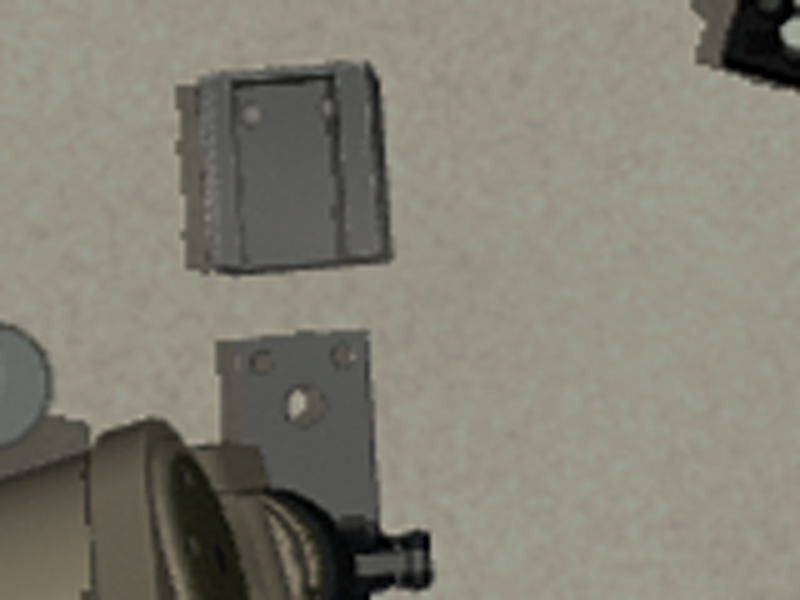

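```bash
python3 -m inch '{"slide":[[-1.5,0,0],[-1.5,-1,0],[0,-2.5,0],[0,-3,0.1],[0,-3,0.1],[0,-3,0.1],[0,-3,0.1],[0,-2.5,0.1],[0,-1.5,0],[0,0,0]],"roll":[0,0,-0.01,-0.01,-0.01,-0.01,-0.01,0,0,0],"fingers":[5.5,5.5,5.5,5.5,5.5,5.5,5.5,5.5,5.5,5.5]}'; python3 -m inch '{"slide":[[0,0,0],[0,0,0]],"roll":[0,0],"fingers":[5.5,5.5]}'; python3 g.py 0.434 0.024 0.024 1.708
```

```text
t: 8.82
tool_pos: [0.44, 0.025, 0.0535]
tool_rot: [-0.106, 1.567, 0.104]
wrist_force: [0.8, -0.6, 0.4]
gripper_width: 0.0623
t: 8.98
tool_pos: [0.4384, 0.0281, 0.0532]
tool_rot: [-0.108, 1.568, 0.109]
wrist_force: [0.4, 0.1, -1.2]
gripper_width: 0.062
t 8.9833 tcp [0.4384 0.0281 0.0532] w 0.062 F [ 0.4368  0.0738 -1.1832] T [-0.0869  0.0041  0.0117] q6 -0.2572547202458114
tool x [-0.0004  0.0003 -1.    ] y [-0.1376  0.9905  0.0004] z [ 0.9905  0.1376 -0.0004]
roll needed (tool x down => -yaw): 0.0007878963486140922 or -3.1408047572411792
slide cm in current axes: [ 2.9152 -0.3498 -0.4905]
slide cm after roll: [ 2.9152 -0.3502 -0.4902] y axis then [-0.1368  0.9906  0.0004]
```

```bash
python3 -m inch '{"slide":[[1.5,0,0],[1.5,0,0],[1.2,0,0],[0.7,0,0],[0.3,0,0],[0,0,0],[0,0,0]],"roll":[0,0,0,0,0,0,0],"fingers":[5.5,5.5,5.5,5.5,5.5,5.5,5.5]}'; python3 -m inch '{"slide":[[0.2,0,0],[0,0,0],[0,0,0]],"roll":[0,0,0],"fingers":[5.5,5.5,5.5]}';python3 -m inch '{"slide":[[0.1,0,0],[0,0,0],[0,0,0]],"roll":[0,0,0],"fingers":[5.5,5.5,5.5]}'; python3 g.py
```

```text
t: 9.57
tool_pos: [0.4386, 0.0282, 0.0015]
tool_rot: [-0.109, 1.568, 0.109]
wrist_force: [-0.2, -0.2, -0.2]
gripper_width: 0.0617
t: 9.82
tool_pos: [0.4388, 0.0278, -0.0003]
tool_rot: [-0.109, 1.567, 0.108]
wrist_force: [0.8, 0.1, -0.9]
gripper_width: 0.0621
t: 10.07
tool_pos: [0.4384, 0.0277, -0.0017]
tool_rot: [-0.108, 1.568, 0.108]
wrist_force: [0.1, 0.2, -1.3]
gripper_width: 0.0617
t 10.0667 tcp [ 0.4384  0.0277 -0.0017] w 0.0617 F [ 0.1096  0.2018 -1.2888] T [0.0291 0.0643 0.0346] q6 -0.25791698952669545
tool x [ 0.0001 -0.0001 -1.    ] y [-0.1376  0.9905 -0.0001] z [0.9905 0.1376 0.0001]
```

```bash

python3 - <<'E'
from rig import get_image
import cv2
z=lambda im,x,y,w,h,k:cv2.resize(im[y:y+h,x:x+w],None,fx=k,fy=k,interpolation=cv2.INTER_CUBIC)
cv2.imwrite("pics/s6.png",z(get_image("side")["pixels"],290,190,160,120,5))
E
```

```text
(no output)
```

View pics/s6.png

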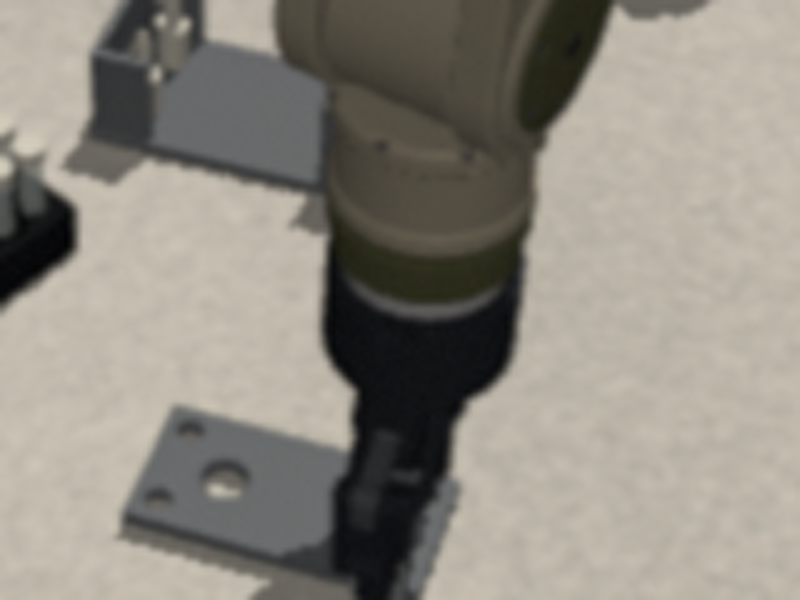

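```bash
python3 -m inch '{"slide":[[0.15,0,0],[0,0,0],[0,0,0]],"roll":[0,0,0],"fingers":[5.5,5.5,5.5]}'; python3 -m inch '{"slide":[[0.1,0,0],[0,0,0],[0,0,0]],"roll":[0,0,0],"fingers":[5.5,5.5,5.5]}';python3 -m inch '{"slide":[[0.1,0,0],[0,0,0],[0,0,0]],"roll":[0,0,0],"fingers":[5.5,5.5,5.5]}'; python3 g.py
```

```text
t: 10.37
tool_pos: [0.4383, 0.0278, -0.0033]
tool_rot: [-0.109, 1.568, 0.108]
wrist_force: [0.8, -0.1, 0.0]
gripper_width: 0.0621
t: 10.62
tool_pos: [0.4384, 0.0278, -0.0043]
tool_rot: [-0.109, 1.568, 0.109]
wrist_force: [1.5, 0.4, -1.4]
gripper_width: 0.0618
t: 10.87
tool_pos: [0.4384, 0.0278, -0.0053]
tool_rot: [-0.109, 1.568, 0.108]
wrist_force: [-0.1, 0.5, -0.8]
gripper_width: 0.0623
t 10.8667 tcp [ 0.4384  0.0278 -0.0053] w 0.0623 F [-0.1486  0.472  -0.8205] T [ 0.0148  0.0788 -0.0408] q6 -0.2579469662619826
tool x [-0.0001 -0.0001 -1.    ] y [-0.1378  0.9905 -0.0001] z [ 0.9905  0.1378 -0.0001]
```

```bash
python3 -m inch '{"slide":[[0.05,0,0],[0,0,0],[0,0,0],[0,0,0],[0,0,0],[0,0,0],[0,0,0],[0,0,0],[0,0,0],[0,0,0]],"roll":[0,0,0,0,0,0,0,0,0,0],"fingers":[6.6,7.0,7.6,8,8.5,8.5,8.5,8.5,8.5,8.5]}'; python3 g.py
python3 - <<'E'
from rig import get_image
import cv2
z=lambda im,x,y,w,h,k:cv2.resize(im[y:y+h,x:x+w],None,fx=k,fy=k,interpolation=cv2.INTER_CUBIC)
cv2.imwrite("pics/s7.png",z(get_image("side")["pixels"],290,230,160,120,5))
E
```

```text
t: 11.7
tool_pos: [0.4385, 0.0278, -0.0057]
tool_rot: [-0.109, 1.568, 0.108]
wrist_force: [0.3, 0.1, 0.5]
gripper_width: 0.0852
t 11.7 tcp [ 0.4385  0.0278 -0.0057] w 0.0852 F [0.2678 0.0883 0.4542] T [-0.0064  0.007   0.0153] q6 -0.2579126739182083
tool x [ 0.     -0.0001 -1.    ] y [-0.1377  0.9905 -0.0001] z [0.9905 0.1377 0.    ]
```

View pics/s7.png

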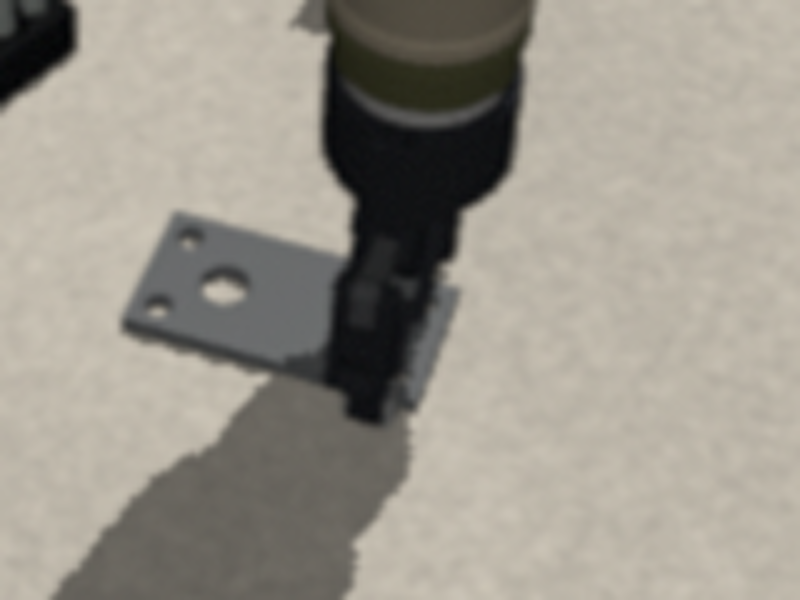

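```bash
python3 -m inch '{"slide":[[-1,0,0],[-3,0,0],[-4,0,0],[-3,-2,0],[0,-4,0],[0,-4,0],[0,-4,0],[0,-3,0],[0,0,0],[0,0,0]],"roll":[0,0,0,0,0,0,0,0,0,0],"fingers":[8.5,8.5,8.5,8.5,8.5,8.5,8.5,8.5,8.5,8.5]}'; python3 g.py
python3 - <<'E'
from rig import get_image
import cv2
z=lambda im,x,y,w,h,k:cv2.resize(im[y:y+h,x:x+w],None,fx=k,fy=k,interpolation=cv2.INTER_CUBIC)
a=get_image("side")["pixels"];b=get_image("top")["pixels"];cv2.imwrite("pics/s8f.png",a);cv2.imwrite("pics/t8f.png",b)
cv2.imwrite("pics/s8.png",z(a,300,255,100,75,8))
cv2.imwrite("pics/t8.png",z(b,260,230,100,75,8))
E
```

```text
t: 12.58
tool_pos: [0.4619, -0.142, 0.1041]
tool_rot: [-0.106, 1.568, 0.106]
wrist_force: [-0.4, 0.3, -0.1]
gripper_width: 0.085
t 12.5833 tcp [ 0.4619 -0.142   0.1041] w 0.085 F [-0.3978  0.3039 -0.0873] T [-0.001   0.0224  0.0023] q6 -0.5995382796108948
tool x [-0.      0.0002 -1.    ] y [-0.1344  0.9909  0.0002] z [ 0.9909  0.1344 -0.    ]
```

View pics/s8.png

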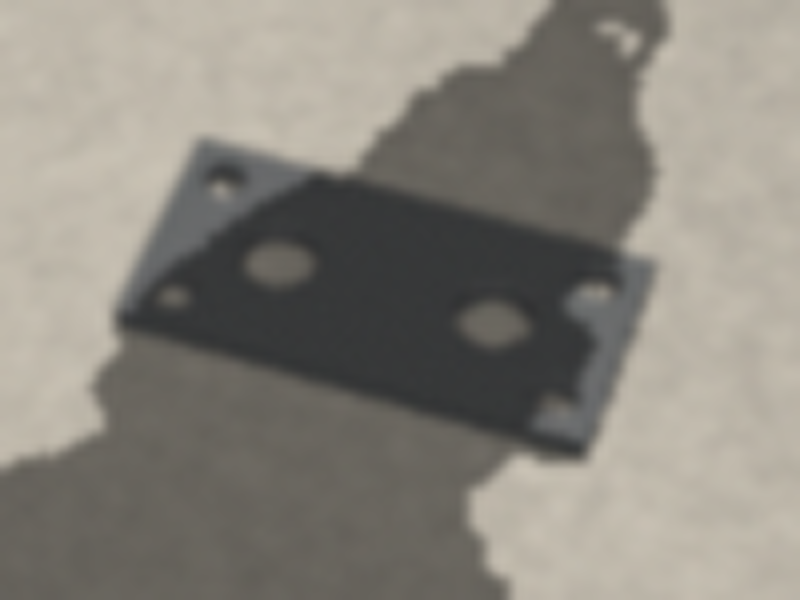

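View pics/t8.png

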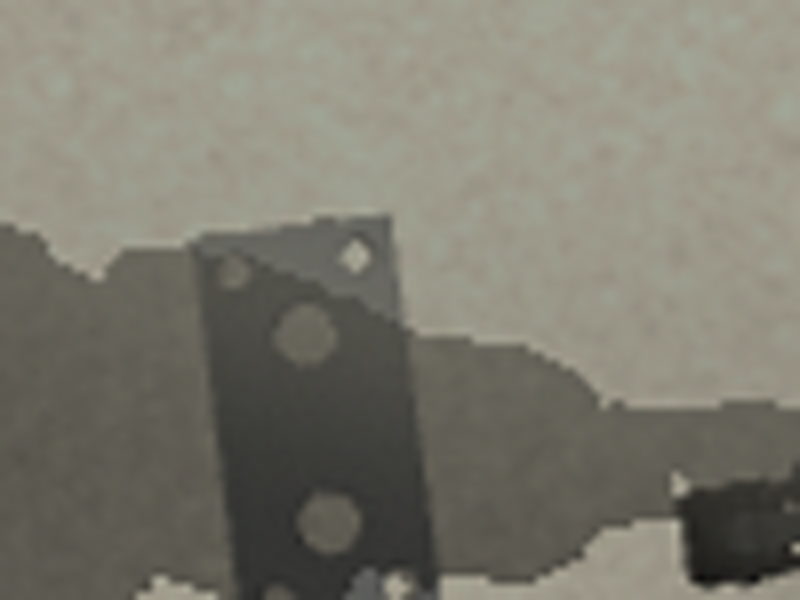

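```bash
python3 - <<'E'
from h import *
np.set_printoptions(precision=4,suppress=True)
s=full("side",[(205,140,(65,-32,8)),(122,315,(65,32,8)),(655,262,(-65,-32,8)),(582,448,(-65,32,8)),(281,263,(30,0,4)),(493,324,(-30,0,4))],300,255)
t=full("top",[(193,243,(65,32,8)),(392,215,(65,-32,8)),(305,333,(30,0,5)),(329,521,(-30,0,5)),(235,270,(53,20,6)),(356,255,(53,-20,6)),(398,584,(-53,-20,6))],260,230)
for o in(s,t,s+t):
    x,r=fit(o,(.48,.03,.13));print(x,np.sqrt((r**2).mean()))
print(r.round(1).tolist())
E
python3 g.py 0.4845 0.034 0.05 1.708
```

```text
[0.4846 0.0366 0.1323] 0.5264622843325403
[0.484  0.0354 0.1333] 0.25964262102749713
[0.4843 0.0359 0.1299] 0.4485437877238586
[[-0.3, -0.6], [-0.7, -0.9], [0.7, 0.1], [1.0, -0.2], [0.2, 0.2], [0.5, 0.2], [-0.3, -0.8], [-0.3, -0.4], [-0.2, 0.1], [-0.3, 0.1], [-0.3, -0.1], [0.1, -0.1], [-0.0, 0.3]]
t 12.6833 tcp [ 0.4611 -0.1399  0.1039] w 0.0848 F [ 0.3789  0.758  -0.2297] T [0.0351 0.0266 0.019 ] q6 -0.5995132763363049
tool x [-0.0013  0.0009 -1.    ] y [-0.1377  0.9905  0.0011] z [ 0.9905  0.1377 -0.0011]
roll needed (tool x down => -yaw): 0.0008902758470981098 or -3.140702377742695
slide cm in current axes: [ 5.4038 16.8928  4.7122]
slide cm after roll: [ 5.4038 16.897   4.6972] y axis then [-0.1368  0.9906  0.0011]
```

```bash
python3 -m inch '{"slide":[[0,2.8,0.8],[0,2.8,0.8],[0,2.8,0.8],[0,2.8,0.8],[0,2.8,0.8],[0,2.9,0.7],[0,0,0],[0,0,0]],"roll":[0,0,0,0,0,0,0,0],"fingers":[8.5,8.5,8.5,8.5,8.5,8.5,8.5,8.5]}'; python3 g.py 0.484 0.0341 -0.005 1.707
```

```text
t: 13.35
tool_pos: [0.4841, 0.0361, 0.1042]
tool_rot: [-0.113, 1.569, 0.113]
wrist_force: [0.1, -0.4, 1.1]
gripper_width: 0.085
t 13.35 tcp [0.4841 0.0361 0.1042] w 0.085 F [ 0.0946 -0.3926  1.1325] T [-0.0322  0.0155  0.0361] q6 -0.23507287415147332
tool x [-0.0008 -0.0001 -1.    ] y [-0.1434  0.9897  0.0001] z [ 0.9897  0.1434 -0.0008]
roll needed (tool x down => -yaw): 0.0077412324755994355 or -3.1338514211141937
slide cm in current axes: [10.9166 -0.1928 -0.0284]
slide cm after roll: [10.9166 -0.193  -0.0269] y axis then [-0.1358  0.9907  0.    ]
```

```bash
python3 -m inch '{"slide":[[2.5,-0.1,0],[3,0,0],[2.5,0,0],[1.5,0,0],[0.8,0,0],[0.3,0,0],[0,0,0],[0,0,0],[0,0,0]],"roll":[0,0,0,0,0,0,0,0,0],"fingers":[8.5,8.5,8.5,8.5,8.5,8.5,8.5,8.5,8.5]}'; python3 g.py 0.484 0.0341 -0.005 1.707
```

```text
t: 14.1
tool_pos: [0.4863, 0.0321, -0.0006]
tool_rot: [-0.109, 1.566, 0.108]
wrist_force: [0.1, -0.8, 0.2]
gripper_width: 0.0852
t 14.1 tcp [ 0.4863  0.0321 -0.0006] w 0.0852 F [ 0.0715 -0.7658  0.1881] T [-0.0334 -0.0205 -0.014 ] q6 -0.2370202834989516
tool x [ 0.0021 -0.0003 -1.    ] y [-0.1377  0.9905 -0.0006] z [0.9905 0.1377 0.0021]
roll needed (tool x down => -yaw): 0.0018898252474375266 or -3.1397028283423554
slide cm in current axes: [ 0.4385  0.2315 -0.2027]
slide cm after roll: [ 0.4385  0.2311 -0.2031] y axis then [-0.1358  0.9907 -0.0006]
```

```bash
python3 -m inch '{"slide":[[0.35,0.2,-0.2],[0,0,0],[0,0,0],[0,0,0]],"roll":[0,0,0,0],"fingers":[8.5,8.5,8.5,8.5]}'; python3 g.py 0.484 0.0341 -0.005 1.707
```

```text
t: 14.43
tool_pos: [0.4831, 0.0341, -0.005]
tool_rot: [-0.109, 1.568, 0.109]
wrist_force: [0.2, 0.4, 0.0]
gripper_width: 0.0849
t 14.4333 tcp [ 0.4831  0.0341 -0.005 ] w 0.0849 F [0.1964 0.4118 0.0304] T [-0.012  -0.0328  0.0405] q6 -0.23388370048729779
tool x [ 0.0003 -0.0001 -1.    ] y [-0.138   0.9904 -0.0002] z [0.9904 0.138  0.0003]
roll needed (tool x down => -yaw): 0.002191970301090418 or -3.1394006832887027
slide cm in current axes: [-0.0034 -0.01    0.0943]
slide cm after roll: [-0.0034 -0.0098  0.0943] y axis then [-0.1358  0.9907 -0.0002]
```

```bash
python3 -m inch '{"slide":[[0,0,0.08],[0,0,0],[0,0,0],[0,0,0],[0,0,0],[0,0,0],[0,0,0],[0,0,0]],"roll":[0,0,0,0,0,0,0,0],"fingers":[5.5,5.5,5.5,5.5,5.5,5.5,5.5,5.5]}'; python3 g.py;  python3 -m inch '{"slide":[[-0.5,0,0],[-1.5,0,0],[-2.5,0,0],[-2.5,0,0],[-2.5,0,0],[-1,0,0],[0,0,0],[0,0,0]],"roll":[0,0,0,0,0,0,0,0],"fingers":[5.5,5.5,5.5,5.5,5.5,5.5,5.5,5.5]}'; python3 g.py
python3 - <<'E'
from rig import get_image
import cv2
z=lambda im,x,y,w,h,k:cv2.resize(im[y:y+h,x:x+w],None,fx=k,fy=k,interpolation=cv2.INTER_CUBIC)
a=get_image("side")["pixels"];cv2.imwrite("pics/s9.png",z(a,270,180,160,120,5))
E
```

```text
t: 15.1
tool_pos: [0.4842, 0.0341, -0.0045]
tool_rot: [-0.109, 1.567, 0.108]
wrist_force: [-1.5, -0.1, 5.9]
gripper_width: 0.0619
t 15.1 tcp [ 0.4842  0.0341 -0.0045] w 0.0619 F [-1.4831 -0.072   5.86  ] T [ 0.0883  0.3468 -0.0271] q6 -0.2334812439812993
tool x [ 0.0009 -0.0001 -1.    ] y [-0.1378  0.9905 -0.0002] z [0.9905 0.1378 0.0009]
t: 15.77
tool_pos: [0.484, 0.0341, 0.0996]
tool_rot: [-0.109, 1.567, 0.108]
wrist_force: [-0.1, 0.0, -2.1]
gripper_width: 0.0615
t 15.7667 tcp [0.484  0.0341 0.0996] w 0.0615 F [-0.1372  0.0244 -2.1045] T [0.017  0.0071 0.0026] q6 -0.23343584253695
tool x [ 0.0008 -0.0002 -1.    ] y [-0.1377  0.9905 -0.0003] z [0.9905 0.1377 0.0008]
```

View pics/s9.png

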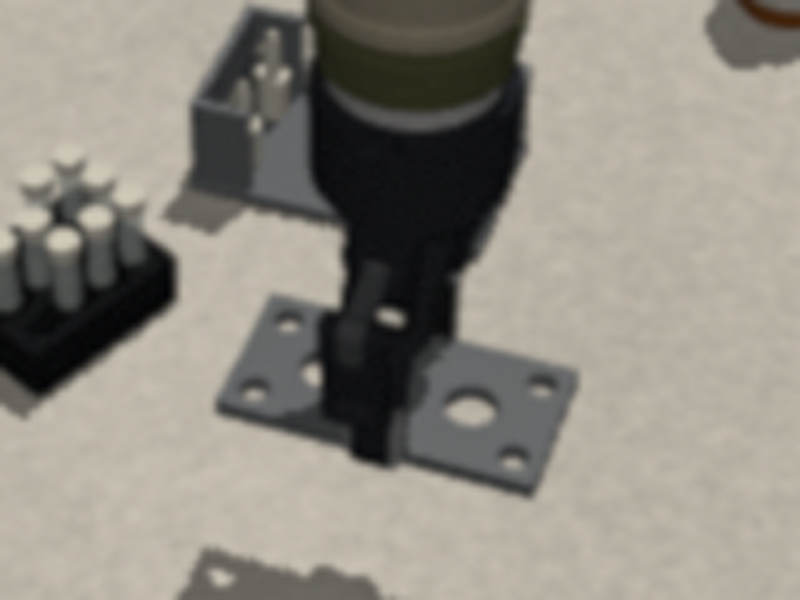

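```bash
python3 g.py 0.6076 -0.181 0.09 1.7088
```

```text
t 15.8167 tcp [0.4831 0.0342 0.0987] w 0.0621 F [-0.4189  0.551  -1.1956] T [ 0.02   -0.0113 -0.0038] q6 -0.23345563762640237
tool x [-0.0013  0.     -1.    ] y [-0.1377  0.9905  0.0002] z [ 0.9905  0.1377 -0.0013]
roll needed (tool x down => -yaw): 0.00017795990012259288 or -3.1414146936896703
slide cm in current axes: [  0.8528 -23.026    9.3667]
slide cm after roll: [  0.8528 -23.0243   9.3708] y axis then [-0.1376  0.9905  0.0002]
```

```bash
python3 -m inch '{"slide":[[0,-1.5,0.6],[0,-2.5,1],[0,-3,1.2],[0,-3,1.3],[0,-3,1.3],[0,-3,1.3],[0,-3,1.1],[0,-2.5,1],[0,-1.5,0.6],[0,0,0]],"roll":[0,0,0,0,0,0,0,0,0,0],"fingers":[5.5,5.5,5.5,5.5,5.5,5.5,5.5,5.5,5.5,5.5]}'; python3 -m inch '{"slide":[[0,0,0],[0,0,0]],"roll":[0,0],"fingers":[5.5,5.5]}';python3 g.py 0.6076 -0.181 0.06 1.7088
python3 - <<'E'
from rig import get_image
import cv2
z=lambda im,x,y,w,h,k:cv2.resize(im[y:y+h,x:x+w],None,fx=k,fy=k,interpolation=cv2.INTER_CUBIC)
a=get_image("side")["pixels"];b=get_image("top")["pixels"];cv2.imwrite("pics/s10f.png",a);cv2.imwrite("pics/t10f.png",b)
cv2.imwrite("pics/s10.png",z(a,280,130,120,120,6)[:600])
cv2.imwrite("pics/t10.png",z(b,330,180,100,100,6))
E
```

```text
t: 16.65
tool_pos: [0.6091, -0.1839, 0.0968]
tool_rot: [-0.106, 1.57, 0.106]
wrist_force: [0.2, -0.2, -0.7]
gripper_width: 0.0618
t: 16.82
tool_pos: [0.607, -0.1797, 0.0978]
tool_rot: [-0.107, 1.572, 0.11]
wrist_force: [-0.5, 0.1, -1.1]
gripper_width: 0.0615
t 16.8167 tcp [ 0.607  -0.1797  0.0978] w 0.0615 F [-0.502   0.1483 -1.0848] T [ 0.0112  0.0509 -0.003 ] q6 -0.5529195713186829
tool x [-0.0036  0.0018 -1.    ] y [-0.1379  0.9904  0.0023] z [ 0.9904  0.1379 -0.0033]
roll needed (tool x down => -yaw): 0.0003233252363112893 or -3.1412693283534816
slide cm in current axes: [ 3.7822 -0.1469  0.0496]
slide cm after roll: [ 3.7822 -0.1469  0.0497] y axis then [-0.1376  0.9905  0.0023]
```

View pics/s10.png

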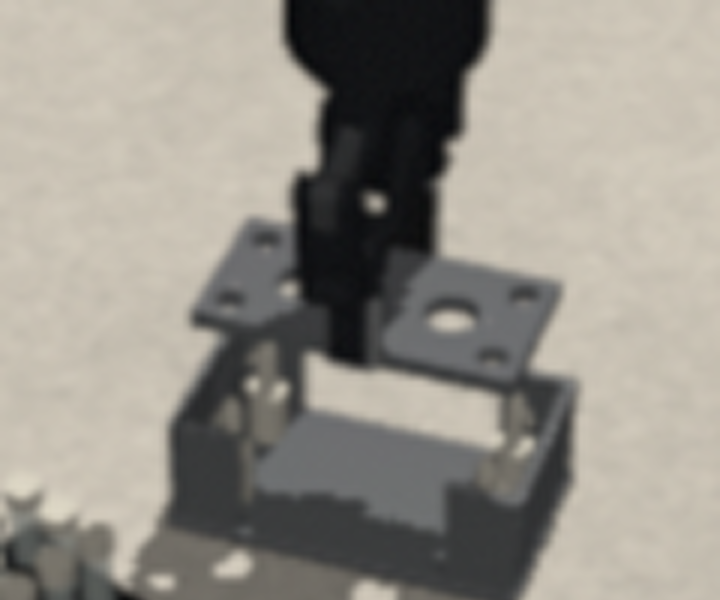

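View pics/t10.png

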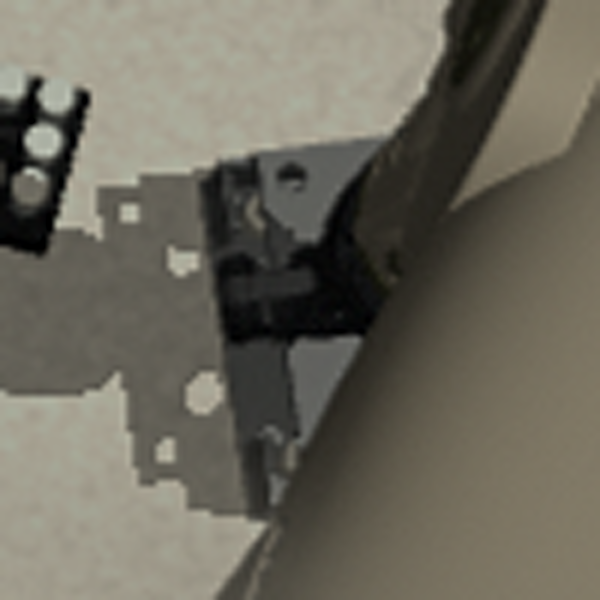

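```bash
python3 -m inch '{"slide":[[1,0,0],[1.5,-0.1,0],[0.8,0,0],[0.2,0,0],[0,0,0],[0,0,0],[0,0,0],[0,0,0]],"roll":[0,0,0,0,0,0,0,0],"fingers":[5.5,5.5,5.5,5.5,5.5,5.5,5.5,5.5]}';python3 g.py 0.6076 -0.181 0.06 1.7088
python3 - <<'E'
from rig import get_image
import cv2
z=lambda im,x,y,w,h,k:cv2.resize(im[y:y+h,x:x+w],None,fx=k,fy=k,interpolation=cv2.INTER_CUBIC)
a=get_image("side")["pixels"];b=get_image("top")["pixels"];cv2.imwrite("pics/s11f.png",a);cv2.imwrite("pics/t11f.png",b)
cv2.imwrite("pics/s11.png",z(a,300,165,90,70,8))
cv2.imwrite("pics/t11.png",z(b,355,195,60,75,8))
E
python3 g.py 0.6076 -0.181 0.06 1.7088
```

```text
t: 17.58
tool_pos: [0.6093, -0.1819, 0.0656]
tool_rot: [-0.109, 1.567, 0.108]
wrist_force: [-0.1, 0.0, -0.3]
gripper_width: 0.0619
t 17.5833 tcp [ 0.6093 -0.1819  0.0656] w 0.0619 F [-0.1486  0.0252 -0.2592] T [0.0343 0.004  0.0416] q6 -0.5545658077934957
tool x [ 0.0014 -0.0006 -1.    ] y [-0.1379  0.9904 -0.0008] z [0.9904 0.1379 0.0013]
roll needed (tool x down => -yaw): 0.00032049699857816805 or -3.141272156591215
slide cm in current axes: [ 0.5602  0.1128 -0.1572]
slide cm after roll: [ 0.5602  0.1128 -0.1572] y axis then [-0.1376  0.9905 -0.0008]
t 17.6833 tcp [ 0.6091 -0.1819  0.0654] w 0.0615 F [ 0.3122  0.3975 -1.1882] T [-0.0074  0.0049 -0.0436] q6 -0.5545311927638071
tool x [ 0.001  -0.0005 -1.    ] y [-0.1377  0.9905 -0.0007] z [0.9905 0.1377 0.001 ]
roll needed (tool x down => -yaw): 0.00017389700384962126 or -3.1414187565859435
slide cm in current axes: [ 0.5426  0.1113 -0.1399]
slide cm after roll: [ 0.5426  0.1113 -0.1399] y axis then [-0.1376  0.9905 -0.0007]
```

View pics/s11.png

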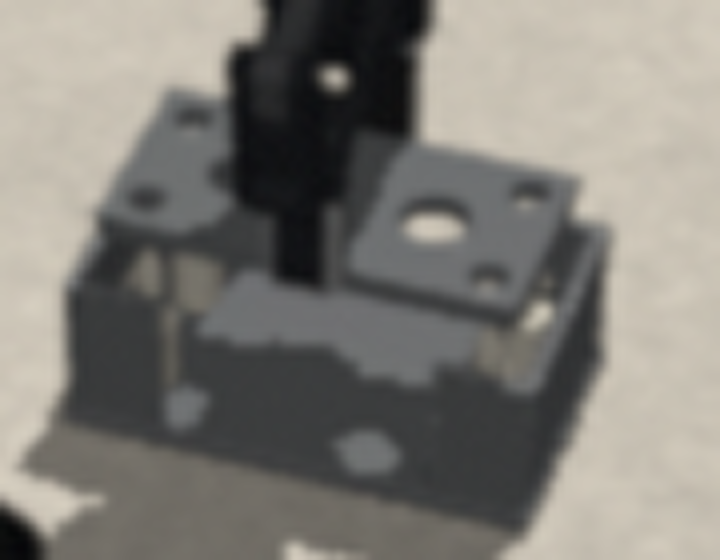

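View pics/t11.png

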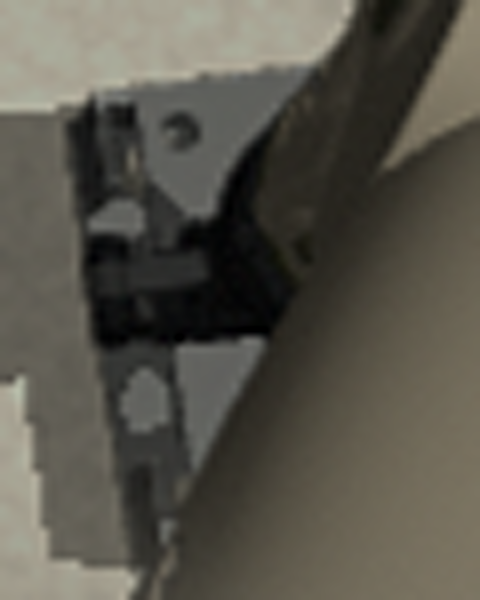

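```bash
python3 - <<'E'
from h import *
np.set_printoptions(precision=4,suppress=True)
s=full("side",[(172,88,(65,-32,78)),(100,215,(65,32,78)),(580,180,(-65,-32,78)),(520,305,(-65,32,78)),(193,117,(53,-20,78)),(147,197,(53,20,78)),(532,192,(-53,-20,78)),(490,275,(-53,20,78)),(435,220,(-30,0,78))],300,165)
x,r=fit(s,(.6,-.18,.13));print(x,np.sqrt((r**2).mean()));print(r.round(1).tolist())
x,r=fit(s,(.6,-.18,.13),True);print(x,np.sqrt((r**2).mean()))
t=full("top",[(182,130,(53,20,78))],355,195)[0]
b=back("top",t[1:3],.078);c,sn=np.cos(.138),np.sin(.138);print("top deck centre",b[:2]-[c*.053-sn*.02,sn*.053+c*.02])
k=full("side",[(610,232,(-73.5,-40.5,56)),(530,392,(-73.5,40.5,56)),(68,292,(73.5,40.5,56)),(440,370,(-42.5,40.5,56))],300,165)
x,r=fit(k,(.6,-.18,.13));print("rack",x,r.round(1).tolist())
E
```

```text
[ 0.6093 -0.1801  0.1417] 0.2999757761514555
[[-0.1, -0.2], [-0.6, -0.1], [0.3, -0.5], [-0.1, 0.7], [0.2, 0.1], [0.1, 0.2], [-0.1, 0.0], [0.2, 0.1], [0.2, -0.4]]
[ 0.6123 -0.1864  0.1436 -0.0058] 0.26791520033214844
top deck centre [ 0.6089 -0.1819]
rack [ 0.6082 -0.1785  0.1541] [[0.4, -1.0], [1.1, 0.5], [-0.9, -0.3], [-0.5, 0.4]]
```

```bash
python3 -m inch '{"slide":[[0.5,0.1,-0.12],[0,0,0],[0,0,0],[0,0,0]],"roll":[0,0,0,0],"fingers":[5.5,5.5,5.5,5.5]}';python3 g.py 0.608 -0.181 0.047 1.7088;
```

```text
t: 18.02
tool_pos: [0.6072, -0.1809, 0.0596]
tool_rot: [-0.108, 1.568, 0.109]
wrist_force: [-0.4, 0.3, -0.4]
gripper_width: 0.0619
t 18.0167 tcp [ 0.6072 -0.1809  0.0596] w 0.0619 F [-0.4043  0.3333 -0.4279] T [-0.0215  0.0117 -0.0241] q6 -0.5541772132623111
tool x [-0.0003  0.0001 -1.    ] y [-0.1377  0.9905  0.0001] z [ 0.9905  0.1377 -0.0003]
roll needed (tool x down => -yaw): 0.0001502438837417408 or -3.1414424097060514
slide cm in current axes: [ 1.2621 -0.0249  0.0728]
slide cm after roll: [ 1.2621 -0.0249  0.0728] y axis then [-0.1376  0.9905  0.0001]
```

```bash
python3 -m inch '{"slide":[[0.3,0,0.08],[0.3,0,0],[0,0,0],[0,0,0]],"roll":[0,0,0,0],"fingers":[5.5,5.5,5.5,5.5]}'; python3 -m inch '{"slide":[[0.2,0,0],[0.2,0,0],[0,0,0],[0,0,0]],"roll":[0,0,0,0],"fingers":[5.5,5.5,5.5,5.5]}';python3 g.py 0.608 -0.181 0.047 1.7088;
python3 - <<'E'
from rig import get_image
import cv2
z=lambda im,x,y,w,h,k:cv2.resize(im[y:y+h,x:x+w],None,fx=k,fy=k,interpolation=cv2.INTER_CUBIC)
a=get_image("side")["pixels"];b=get_image("top")["pixels"]
cv2.imwrite("pics/s12.png",z(a,300,165,90,70,8))
cv2.imwrite("pics/t12.png",z(b,355,195,60,75,8))
E
```

```text
t: 18.35
tool_pos: [0.6079, -0.1807, 0.0534]
tool_rot: [-0.108, 1.569, 0.109]
wrist_force: [-0.8, 0.1, -1.7]
gripper_width: 0.062
t: 18.68
tool_pos: [0.608, -0.1807, 0.0496]
tool_rot: [-0.108, 1.568, 0.109]
wrist_force: [0.2, 0.1, -0.8]
gripper_width: 0.0617
t 18.6833 tcp [ 0.608  -0.1807  0.0496] w 0.0617 F [ 0.2011  0.1368 -0.805 ] T [-0.0409  0.0095  0.0326] q6 -0.5535430798895852
tool x [-0.0004  0.0001 -1.    ] y [-0.1378  0.9905  0.0001] z [ 0.9905  0.1378 -0.0003]
roll needed (tool x down => -yaw): 0.0002086837204482439 or -3.141383969869345
slide cm in current axes: [ 0.2587 -0.0259 -0.0075]
slide cm after roll: [ 0.2587 -0.0259 -0.0075] y axis then [-0.1376  0.9905  0.0001]
```

View pics/s12.png

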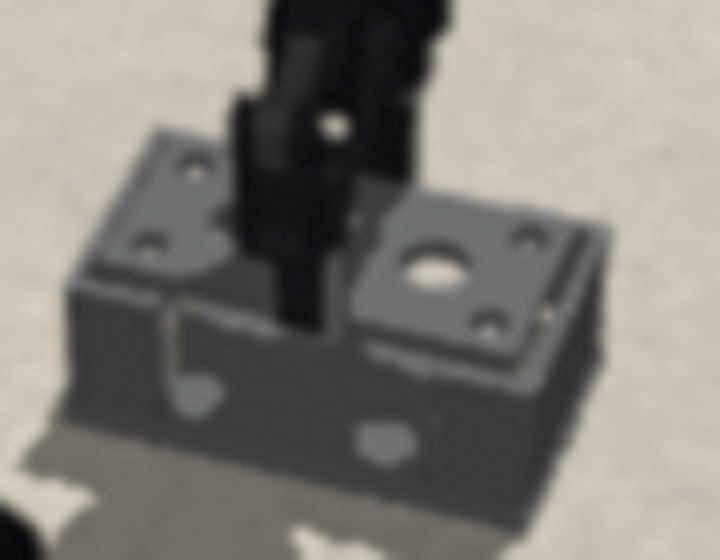

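The deck's underside is now about 54 mm up. White tips show in the holes, for example at (195,170) and (490,328), and there is no side force. I'll continue down.

```bash
python3 -m inch '{"slide":[[0.2,0,0],[0.2,0,0],[0,0,0],[0,0,0]],"roll":[0,0,0,0],"fingers":[5.5,5.5,5.5,5.5]}'; python3 -m inch '{"slide":[[0.15,0,0],[0,0,0],[0,0,0]],"roll":[0,0,0],"fingers":[5.5,5.5,5.5]}';python3 g.py 0.608 -0.181 0.047 1.7088
```

```text
t: 19.12
tool_pos: [0.6082, -0.1808, 0.0456]
tool_rot: [-0.108, 1.568, 0.109]
wrist_force: [0.2, 0.1, -0.9]
gripper_width: 0.0617
t: 19.37
tool_pos: [0.6083, -0.1809, 0.0443]
tool_rot: [-0.109, 1.568, 0.108]
wrist_force: [0.7, -0.2, -0.1]
gripper_width: 0.0618
t 19.3667 tcp [ 0.6083 -0.1809  0.0443] w 0.0618 F [ 0.6929 -0.2204 -0.1193] T [ 0.0294 -0.0871 -0.0267] q6 -0.55354762355442
tool x [ 0.0002 -0.0002 -1.    ] y [-0.1377  0.9905 -0.0002] z [0.9905 0.1377 0.0002]
roll needed (tool x down => -yaw): 0.00017877604567972938 or -3.1414138775441134
slide cm in current axes: [-0.2662 -0.0097 -0.0303]
slide cm after roll: [-0.2662 -0.0097 -0.0303] y axis then [-0.1376  0.9905 -0.0002]
```

```bash
python3 -m inch '{"slide":[[0.15,0,0],[0.15,0,0],[0,0,0]],"roll":[0,0,0],"fingers":[5.5,5.5,5.5]}'; python3 -m inch '{"slide":[[0.15,0,0],[0.15,0,0],[0,0,0]],"roll":[0,0,0],"fingers":[5.5,5.5,5.5]}';python3 g.py 0.608 -0.181 0.028 1.7088
```

```text
t: 19.62
tool_pos: [0.6087, -0.1812, 0.0423]
tool_rot: [-0.109, 1.567, 0.108]
wrist_force: [-0.6, 0.1, 3.3]
gripper_width: 0.0621
t: 19.87
tool_pos: [0.609, -0.1814, 0.04]
tool_rot: [-0.11, 1.566, 0.107]
wrist_force: [-1.4, -0.3, 6.6]
gripper_width: 0.0619
t 19.8667 tcp [ 0.609  -0.1814  0.04  ] w 0.0619 F [-1.42   -0.2764  6.6472] T [-0.1737  0.3667  0.0635] q6 -0.553489332641892
tool x [ 0.0022 -0.0017 -1.    ] y [-0.1376  0.9905 -0.002 ] z [0.9905 0.1376 0.0019]
roll needed (tool x down => -yaw): 6.30083086694544e-05 or -3.141529645281124
slide cm in current axes: [ 1.2012  0.0568 -0.0941]
slide cm after roll: [ 1.2012  0.0568 -0.0941] y axis then [-0.1376  0.9905 -0.002 ]
```

```bash
python3 -m inch '{"slide":[[0.15,0,0],[0.15,0,0],[0,0,0]],"roll":[0,0,0],"fingers":[5.5,5.5,5.5]}'; python3 -m inch '{"slide":[[0.15,0,0],[0.15,0,0],[0,0,0]],"roll":[0,0,0],"fingers":[5.5,5.5,5.5]}';python3 g.py 0.608 -0.181 0.028 1.7088
python3 - <<'E'
from rig import get_image
import cv2
z=lambda im,x,y,w,h,k:cv2.resize(im[y:y+h,x:x+w],None,fx=k,fy=k,interpolation=cv2.INTER_CUBIC)
a=get_image("side")["pixels"]
cv2.imwrite("pics/s13.png",z(a,300,165,90,70,8))
E
```

```text
t: 20.12
tool_pos: [0.6087, -0.1816, 0.0364]
tool_rot: [-0.11, 1.567, 0.107]
wrist_force: [0.9, -0.5, 4.3]
gripper_width: 0.0617
t: 20.37
tool_pos: [0.6094, -0.1809, 0.0316]
tool_rot: [-0.108, 1.566, 0.109]
wrist_force: [7.2, -0.6, -7.7]
gripper_width: 0.062
t 20.3667 tcp [ 0.6094 -0.1809  0.0316] w 0.062 F [ 7.1813 -0.5516 -7.7449] T [-0.0713 -1.7271 -0.0893] q6 -0.5534583224067785
tool x [ 0.0024  0.0005 -1.    ] y [-0.1377  0.9905  0.0001] z [0.9905 0.1377 0.0024]
roll needed (tool x down => -yaw): 0.00012138297694086475 or -3.1414712706128523
slide cm in current axes: [ 0.3561  0.0045 -0.1423]
slide cm after roll: [ 0.3561  0.0045 -0.1423] y axis then [-0.1376  0.9905  0.0001]
```

View pics/s13.png

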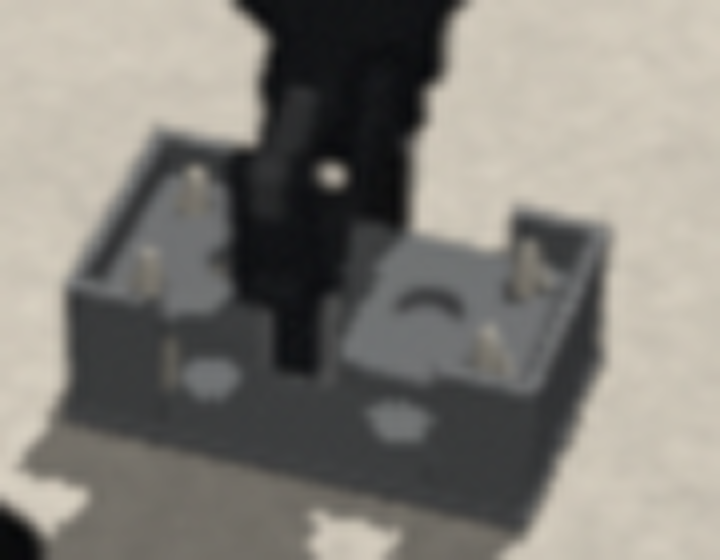

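```bash
python3 -m inch '{"slide":[[0.15,0,0],[0.1,0,0],[0,0,0]],"roll":[0,0,0],"fingers":[5.5,5.5,5.5]}'; python3 g.py 0.608 -0.181 0.028 1.7088;  python3 -m inch '{"slide":[[0.1,0,0],[0.1,0,0],[0,0,0]],"roll":[0,0,0],"fingers":[5.5,5.5,5.5]}';python3 g.py 0.608 -0.181 0.028 1.7088
```

```text
t: 20.67
tool_pos: [0.6075, -0.1804, 0.029]
tool_rot: [-0.108, 1.57, 0.109]
wrist_force: [0.3, 0.0, -0.6]
gripper_width: 0.0615
t 20.6667 tcp [ 0.6075 -0.1804  0.029 ] w 0.0615 F [ 0.3155  0.0443 -0.5714] T [-0.0188  0.0352  0.0007] q6 -0.5534825526382117
tool x [-0.0019  0.0006 -1.    ] y [-0.1379  0.9904  0.0008] z [ 0.9904  0.1379 -0.0018]
roll needed (tool x down => -yaw): 0.00036663682687243515 or -3.1412260167629205
slide cm in current axes: [ 0.1025 -0.0696  0.0446]
slide cm after roll: [ 0.1025 -0.0696  0.0446] y axis then [-0.1376  0.9905  0.0008]
t: 20.92
tool_pos: [0.607, -0.1804, 0.0276]
tool_rot: [-0.108, 1.57, 0.109]
wrist_force: [-0.9, -0.5, 1.7]
gripper_width: 0.0616
t 20.9167 tcp [ 0.607  -0.1804  0.0276] w 0.0616 F [-0.892  -0.5227  1.6736] T [ 0.042   0.2293 -0.0264] q6 -0.553488583074724
tool x [-0.0021  0.0005 -1.    ] y [-0.1377  0.9905  0.0008] z [ 0.9905  0.1377 -0.002 ]
roll needed (tool x down => -yaw): 0.00011908757580125773 or -3.1414735660139916
slide cm in current axes: [-0.0386 -0.0725  0.0865]
slide cm after roll: [-0.0386 -0.0725  0.0865] y axis then [-0.1376  0.9905  0.0008]
```

```bash
python3 -m inch '{"slide":[[0.15,0,0],[0,0,0],[0,0,0]],"roll":[0,0,0],"fingers":[5.5,5.5,5.5]}'; python3 -m inch '{"slide":[[0.15,0,0],[0.1,0,0],[0,0,0]],"roll":[0,0,0],"fingers":[5.5,5.5,5.5]}';python3 g.py 0.608 -0.181 0.028 1.7088
```

```text
t: 21.17
tool_pos: [0.6071, -0.1804, 0.0275]
tool_rot: [-0.108, 1.569, 0.109]
wrist_force: [-4.1, 1.5, 10.7]
gripper_width: 0.0618
t: 21.42
tool_pos: [0.6071, -0.1805, 0.0274]
tool_rot: [-0.109, 1.569, 0.108]
wrist_force: [-10.4, 3.5, 24.8]
gripper_width: 0.0618
t 21.4167 tcp [ 0.6071 -0.1805  0.0274] w 0.0618 F [-10.3784   3.5433  24.7806] T [ 0.7934  2.05   -0.047 ] q6 -0.5534562737217386
tool x [-0.0004 -0.0004 -1.    ] y [-0.1377  0.9905 -0.0003] z [ 0.9905  0.1377 -0.0005]
roll needed (tool x down => -yaw): 0.00015830203386091313 or -3.141434351555932
slide cm in current axes: [-0.0612 -0.0661  0.0783]
slide cm after roll: [-0.0612 -0.0661  0.0784] y axis then [-0.1376  0.9905 -0.0003]
```

```bash
python3 -m inch '{"slide":[[-0.2,0,0],[-0.15,0,0],[0,0,0],[0,0,0],[0,0,0],[0,0,0],[0,0,0],[0,0,0]],"roll":[0,0,0,0,0,0,0,0],"fingers":[5.5,5.5,7,7.6,8.2,8.2,8.2,8.2]}'; python3 g.py;  python3 -m inch '{"slide":[[-1,0,0],[-2,0,0],[-3,0,0],[-3,0,0],[-3,0,0],[0,2,-2],[0,2.5,-2.5],[0,2.5,-2.5],[0,2.5,-2.5],[0,2.5,-2.5]],"roll":[0,0,0,0,0,0,0,0,0,0],"fingers":[8.2,8.2,8.2,8.2,8.2,8.2,8.2,8.2,8.2,8.2]}';python3 -m inch '{"slide":[[0,2.5,-1],[0,2.5,0],[0,2.5,0],[0,0,0],[0,0,0]],"roll":[0,0,0,0,0],"fingers":[8.2,8.2,8.2,8.2,8.2]}'
python3 - <<'E'
from rig import get_image
import cv2
z=lambda im,x,y,w,h,k:cv2.resize(im[y:y+h,x:x+w],None,fx=k,fy=k,interpolation=cv2.INTER_CUBIC)
a=get_image("side")["pixels"];b=get_image("top")["pixels"];cv2.imwrite("pics/s14f.png",a);cv2.imwrite("pics/t14f.png",b)
cv2.imwrite("pics/s14.png",z(a,295,165,90,70,8))
cv2.imwrite("pics/t14.png",z(b,345,195,75,75,8))
E
```

```text
t: 22.08
tool_pos: [0.6081, -0.1808, 0.027]
tool_rot: [-0.108, 1.568, 0.109]
wrist_force: [-0.3, -0.3, -0.2]
gripper_width: 0.0824
t 22.0833 tcp [ 0.6081 -0.1808  0.027 ] w 0.0824 F [-0.2988 -0.2907 -0.2137] T [-0.0135  0.0048 -0.0025] q6 -0.5535429199653622
tool x [-0.0004  0.0001 -1.    ] y [-0.1378  0.9905  0.0002] z [ 0.9905  0.1378 -0.0004]
t: 22.92
tool_pos: [0.4716, -0.0777, 0.148]
tool_rot: [-0.109, 1.567, 0.108]
wrist_force: [-0.3, 1.5, 0.2]
gripper_width: 0.0817
t: 23.33
tool_pos: [0.4526, -0.0047, 0.1482]
tool_rot: [-0.111, 1.567, 0.11]
wrist_force: [0.8, -0.3, 0.8]
gripper_width: 0.0819
```

View pics/s14.png

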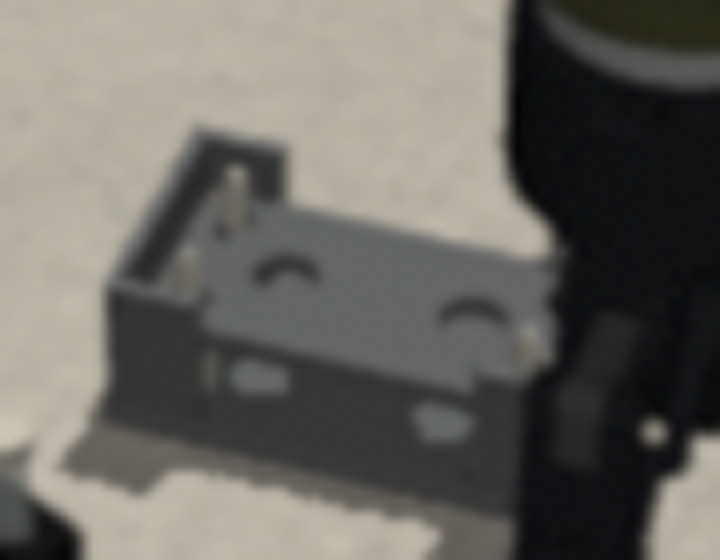

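View pics/t14.png

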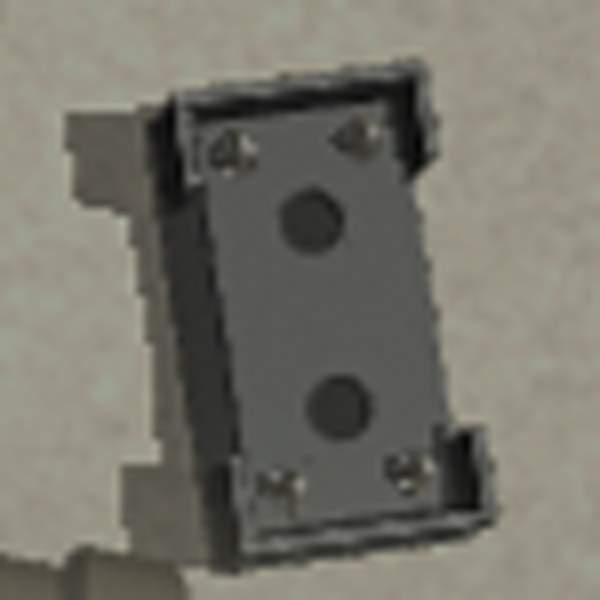

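View pics/t14f.png

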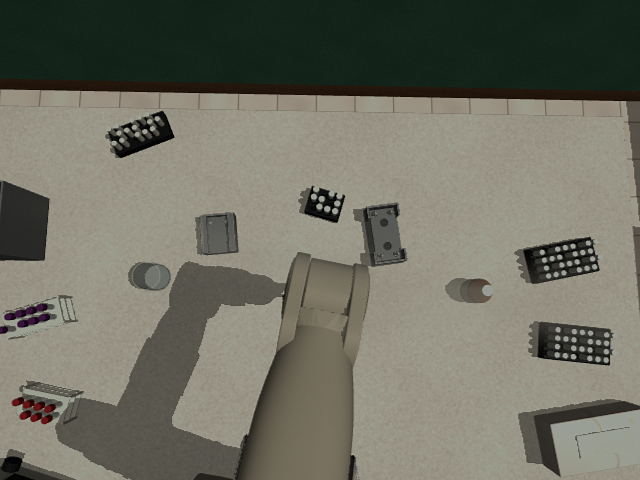

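```bash
python3 - <<'E'
from h import *
np.set_printoptions(precision=3,suppress=True)
t=full("top",[(313,222,(30,0,40)),(341,408,(-30,0,40))],345,195)
x,r=fit(t,(.6,-.18,.13));print("deck from top holes",x)
# side: edge row at columns, and hole centres, for several heights; crop coords of s14
def P(a,b,z,p=(.608,-.1795,.138)):
    c,s=np.cos(p[2]),np.sin(p[2]);q=proj("side",[p[0]+(c*a-s*b)/1e3,p[1]+(s*a+c*b)/1e3,z/1e3])[0]
    return ((q-[295,165])+.5)*8-.5
for z in(37,40,44): print(z,"edge+40",P(40,32,z),"edge-40",P(-40,32,z),"far edge 40",P(40,-32,z),"hole+30",P(30,0,z),"hole-30",P(-30,0,z))
print("guard ref (108,285):",P(73.5,40.5,56),"(198,128):",P(73.5,-40.5,56))
E
```

```text
deck from top holes [ 0.607 -0.181  0.135]
37 edge+40 [219.635 339.838] edge-40 [473.966 400.237] far edge 40 [291.925 210.322] hole+30 [287.259 281.149] hole-30 [475.154 324.827]
40 edge+40 [219.479 332.311] edge-40 [474.278 392.692] far edge 40 [291.902 202.82 ] hole+30 [287.227 273.63 ] hole-30 [475.463 317.292]
44 edge+40 [219.271 322.232] edge-40 [474.697 382.589] far edge 40 [291.87  192.777] hole+30 [287.184 263.562] hole-30 [475.876 307.203]
guard ref (108,285): [102.953 284.687] (198,128): [199.388 123.138]
```

```bash
python3 - <<'E'
import cv2
a=cv2.imread("pics/s14f.png");c=a[190:220,310:365]
cv2.imwrite("pics/s15.png",cv2.resize(c,None,fx=14,fy=14,interpolation=cv2.INTER_CUBIC))
E
```

```text
(no output)
```

View pics/s15.png

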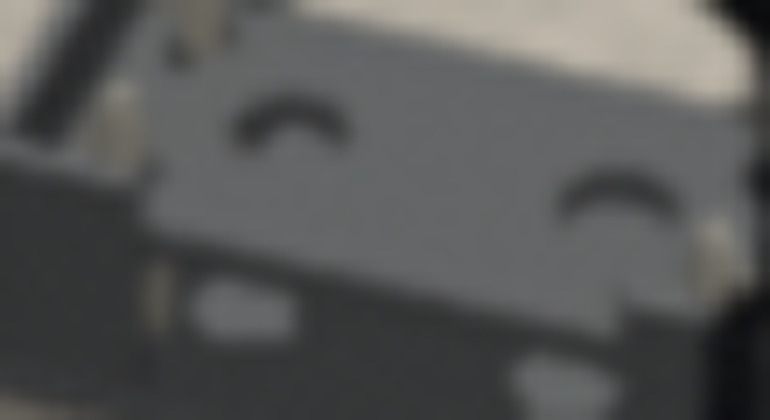

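Both tube-hole rims sit about 20 crop pixels above their predicted centres for z = 40 mm. Their row difference is 43 against 43.7 predicted, so the deck is level and home. The bystanders look unmoved, so I'll hand in.

```bash
python3 g.py; python3 -c "
from rig import close_job;print(close_job())"
```

```text
t 23.4333 tcp [ 0.4531 -0.006   0.1479] w 0.0821 F [-0.4872  0.8031  0.5301] T [-0.0095 -0.054  -0.0172] q6 -0.3286861858080491
tool x [ 0.0012 -0.0007 -1.    ] y [-0.1379  0.9904 -0.0008] z [0.9904 0.1379 0.0011]
the job is handed in; nothing more can be done
None
```

The deck is on the rack base, pressed home on its standoffs and let go, and I handed the job in at about 23 s of the 72 s allowed. The hand-in gives no verdict, so this rests on my own checks.

I pulled the deck straight out of the holder, laid it flat on open bench and released it. I then regripped it at the middle of its long sides, lowered it over the posts and pressed until it stopped.

**Pressing home:** The force rose, dropped as the barbs gave way, then met a hard stop at about 25 N. The tool was then at 27.4 mm, against the 27.5 mm I expected.

**After letting go:**
- In the top picture all four posts stand through the deck's holes. The deck's centre came out at (0.607, -0.181) and yaw 0.135. The earlier fit of the base gave (0.608, -0.179) and yaw 0.139.
- In the side picture the rows of the tube-hole rims match a level top at 40 mm, to within about a pixel.
- The tube block, bottle and beaker are in the same places as in the first top picture, by eye. The arm is clear of everything, with no force beyond noise.

**Disagreements:**
- The cameras and the robot differed by up to 1.8 mm in y. I handled this by aligning the deck to the base within the same pictures.
- One hand-read point on the deck's lower edge sat about a pixel low. I put that down to my reading of it.

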